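# Wedge the tamping stand tight

## Robot

A 6-joint arm with a two-finger parallel gripper is mounted at the origin on the work surface. World frame = base frame: x ahead of the robot, y to its left, z up, the work surface at z = 0. Lengths are in m, angles in rad, forces in N, time in s.
With the tool pointing down it reaches from about 0.35 to 0.725 m from the base axis. Payload 4.3 kg.
Tool frame: the origin (TCP) lies midway between the tips of the shut fingers; the grasp point (between the pads) lies tcp_to_grasp behind it (tcp_to_grasp is the distance from the TCP to the grasp point, in m); z points along the fingers, y is the line along which they close (so a half turn about z gives the same grasp; the last joint's range is limited). The gripper opens to 85 mm and grips with 20 to 120 N. Pads are 22 mm wide; open, the fingers measure 114 mm over their backs; the gripper's body (76 mm by 85 mm) begins 54 mm behind the grasp point. The pads swing forward as they close: fully open they stand 13 mm farther back than shut.
Start: joints at [-1.436, 0.377, 0.081, 1.274, 0, 1.46], TCP at [0.139, -0.558, 0.231] pointing down, gripper open.
Joint ranges: [-2.72, 2.72], [-0.84, 1.66], [-1.02, 1.22], [-1.77, 2.12], [-1.37, 1.28], [-3.14, 3.14]. Speed limits (rad/s): [2.57, 2.57, 3.14, 3.14, 3.14, 3.14].

## Interface

Orientations are given as a rotation vector (axis times angle).
In Python, from station import * gives the robot as it stands.
- The arm moves only by the tool drive_tool, never from a script. Its argument "targets" is a list of rows, each an object of numbers: "x", "y", "z": the shift along the tool's x, y, z in mm; "turn": the turn about the tool's z in degrees. In form: [{"x": .., "y": .., "z": .., "turn": ..}, ...]. A call has exactly 10 rows; each row shifts and turns the commanded pose from where the row before left it, along the tool's axes as they then stand; what a row does not reach is not made up. A row lasts 1/12 s, in which the tool goes at most 41.7 mm and 7.16 degrees, less where a joint would pass 70% of its speed; a pose out of reach is approached as far as the arm can. A call is refused whole if a number of a shift passes 41.7 or a number of a turn 7.16, either way. A call with a gripper value outside its range is refused whole. "gripper" is the finger opening in mm, from 0 to 85.4, set as the call begins (left out, the last holds). The fingers move at their own pace and stop on an object; "force" is the grip in N (left out, the last holds). Time passes only in rows, so rows that do not move let the fingers close, or fill a call up. It gives the time, the measured TCP pose, the force, the opening and the grip force at its end, in the units of the state.
- get_state(): the state, without advancing time (a new reading comes with each control period).
- camera(name): name is "side" or "top" or "wrist"; returns a dict with "pixels" (400x640x3 uint8, red, green, blue), "fov_y" (degrees; the focal length in pixels is half the picture's height over the tangent of half this angle, whatever the lens; pixels are square), "cx", "cy" (the principal point, pixels), "R" (3x3) and "t" (3): a world point X has camera coordinates R X + t. Camera axes: x right, y down, z forward; pixel columns grow to the right and rows downward; lengths in m; the calibration is good to about 2 mm. A picture is of the moment at which its call begins. There is no depth.
- close_job(): hands the job in; it is judged then, once.
The state is a dict: "time": time; "joint_pos": joint angles; "qvel": joint speeds; "effort": joint torques, N m; "ee_pos": TCP position; "tool_rot": TCP orientation; "contact_force": force on the tool from outside, world axes, zero at the start; "wrist_torque": the same for the moment, N m; "opening": finger opening in m; "grip_force": force on a finger pad.
Only numpy, scipy, OpenCV 4.12 (cv2) and the standard library are available. Lean on these libraries where they do the work, as an engineer would, in place of code of your own. Each camera call takes 0.05 s, during which the arm holds its last target. There are 200 camera calls.

## Task

Lock the coffee bar's tamping stand: take the wooden wedge out of its keeper, start it by hand, thin end first and flat side down, into the slot in the side of the stand, a little over half its length so that it lies there by itself, and let go of it. Then take the mallet and tap the wedge's thick end with it until the wedge is fully home against the end of the slot - do not push the wedge home with the fingers - and lay the mallet down flat on the counter again. Leave the other things on the bar where they are.

Things in the scene. Friction and masses are not known exactly. Their poses are not given: they have to be found in the camera images.
- wedge: Pale wooden wedge, 66 mm long (its x axis, pointing to the thin end), 28 mm wide (y, parallel sides), flat underneath; its top slopes from 26 mm high at the thick end to 12 mm at the thin end; both end faces are square to x. About 40 g. Origin: centre of its underside. It starts in the keeper's groove.
- wedge_tip (a point): Middle of the lower edge of the wedge's thin end face (33 mm along x from the wedge's origin). Axes as the wedge.
- keeper: Dark wooden block fixed to the counter, 62 mm long (x), 60 wide, 42 high. A groove 32 mm wide along x, open above and at both ends, floor 16 mm up, holds the wedge, thin end to +x, 2 mm out at each end. The cheeks are as high as the wedge: here it can be gripped only by its ends, so put it down and take it again by its sides before it goes in the slot. Origin: centre of underside.
- mat: Black rubber mat fixed to the counter, 130 mm (x) by 110 mm (y), 4 mm thick, empty: a good place to set the wedge down. Origin: centre of its underside, on the counter.
- stand: Tamping stand, dark wooden block fixed to the counter, 90 mm (x) by 110 mm (y), body 72 mm high, with a steel bridge and two rubber rests on top reaching 92 mm at most. In the middle of its -x face, edged with brass, is the mouth of the wedge slot, which runs level along +x of the stand. Origin: centre of the underside.
- slot_mouth (a point): Centre of the slot floor at the mouth, 34 mm up; x points into the slot, z up. Slot 33 mm wide, 54 deep to an end wall; a sill 20 wide, level with the floor, stands out 8. Its roof is a sprung sloped shoe, 20 mm above the floor at the mouth: the wedge slides in freely to 40 mm, lies by itself once 32 are in; the last 14 need a growing 5 to 15 N. Home, the thick end still stands out 12 mm.
- mallet: Mallet lying flat, about 340 g. Black head with white striking faces: 42 mm along x, 84 along y (the faces are at y = +42 and -42 mm, either may be used), 46 high. Wooden handle 24 by 24 mm along -x from the head to x = -145 mm, its middle line 23 mm above the underside, red end. Balance point about 11 mm from the head's middle towards the handle. Origin: centre of the head's underside.
- mallet_handle (a point): Good place to grip the handle, close to the head: on the handle's middle line at x = -42 mm, 23 mm above the underside of the head. Axes as the mallet.
- tamper: Bystander: coffee tamper, steel foot 58 mm across, dark wooden knob, 88 mm tall. Origin: centre of the underside.
- pitcher: Bystander: steel milk pitcher, 88 mm across, 100 mm tall, handle to +y reaching 70 mm. Origin: centre of the underside.
- bean_jar: Bystander: amber glass jar with wooden lid, 84 mm across, 120 mm tall. Origin: centre of the underside.
- canister: Bystander: dark steel can, 80 mm across, 110 mm tall. Origin: centre of the underside.
- cup: Bystander: white mug, 72 mm across, 60 mm tall, handle to +y. Origin: centre of the underside.
- portafilter: Bystander: portafilter, steel basket 68 mm across and 30 mm high, black handle along +x to 160 mm. Origin: centre of the basket's underside.
- brush: Bystander: cleaning brush lying on the counter. Origin: about the middle of its underside.
There are look-alikes about, which are no part of the job. What is shaped like the mat but yellow is not meant. Several things have the shape of the wedge; the one meant has the colours described above.

How it is judged:
On the way, in this order (a step that is already met when the one before it is completed fails the run):
1. the wedge is started in the slot, thin end first, at least 26 mm in, and let go (x of wedge_tip in the frame of slot_mouth above 0.026 m and y of wedge_tip in the frame of slot_mouth between -0.008 and 0.008 m and z of wedge_tip in the frame of slot_mouth between -0.004 and 0.012 m and angle between the x axis of wedge and the x axis of stand, either way round below 0.17 rad and contact force between the fingers and wedge below 0.1 N and linear speed of wedge below 0.02 m/s), for 0.2 s.
2. the started wedge is struck with the mallet (contact force between mallet and wedge above 1.5 N and x of wedge_tip in the frame of slot_mouth above 0.026 m and y of wedge_tip in the frame of slot_mouth between -0.008 and 0.008 m and z of wedge_tip in the frame of slot_mouth between -0.004 and 0.012 m and angle between the x axis of wedge and the x axis of stand, either way round below 0.17 rad).
3. the wedge is home: within 3.5 mm of the end of the slot (x of wedge_tip in the frame of slot_mouth above 0.0505 m and y of wedge_tip in the frame of slot_mouth between -0.008 and 0.008 m and z of wedge_tip in the frame of slot_mouth between -0.004 and 0.012 m and angle between the x axis of wedge and the x axis of stand, either way round below 0.17 rad), for 0.2 s.
At the end, for the whole second after the job is handed in: The wedge lies in the slot, thin end first and in line with it, its thin end within 3.5 mm of the end wall (54 mm deep), at rest; the mallet lies flat and at rest on the counter or mat, not touching the wedge (all of step 3 and linear speed of wedge below 0.01 m/s and height (world z) of mallet below 0.012 m and angle between mallet's own z axis and vertical below 0.12 rad and linear speed of mallet below 0.02 m/s and contact force between mallet and wedge below 0.1 N).
It fails at once if the fingers touch the wedge when it is more than 46 mm in the slot (x of wedge_tip in the frame of slot_mouth between 0.046 and 0.06 m and y of wedge_tip in the frame of slot_mouth between -0.008 and 0.008 m and z of wedge_tip in the frame of slot_mouth between -0.004 and 0.012 m and angle between the x axis of wedge and the x axis of stand, either way round below 0.17 rad and contact force between the fingers and wedge above 1 N).
It fails at once if a bystander is moved more than 30 mm (distance of any of tamper, pitcher, bean_jar, canister, cup, portafilter, brush from where it was at the start of the episode above 0.03 m).
It also fails if it takes over 72 s, if anything falls off the work surface, if the arm or the gripper's body presses on something with over 40 N, if the wrist force passes 120 N, or if a joint passes its speed limit or range.

## Working session

There is one attempt and no reset: what is moved stays moved. The work goes in short steps, Python scripts to look and compute and a tool call to move; the robot and the scene stay as the last step left them, time stands still between calls to the robot, and variables do not carry over. Pictures are saved under pics/ and viewed, at most 10 in all, crops included, and the job is handed in when it is done.

Besides the shell and the picture viewer there is one more tool, called after "Emit:" by a JSON object that holds its "api" and its "payload", one argument or row to a line. drive_tool: Moves the arm, as the interface text tells. Its arguments: {"type":"object","properties":{"targets":{"type":"array"},"gripper":{"type":"number"},"force":{"type":"number"}},"required":["targets"]}

```bash
ls; mkdir -p pics
python3 - <<'E'
from station import *
import cv2,numpy as np
s=get_state();print(s)
for n in ["top","side"]:
    c=camera(n);cv2.imwrite(f"pics/{n}0.png",c["pixels"][:,:,::-1]);print(n,c["fov_y"],c["cx"],c["cy"],np.array(c["R"]).round(3).tolist(),c["t"])
    np.save(f"pics/{n}0.npy",c,allow_pickle=True)
E
```

```text
pics
{'time': 0.0, 'joint_pos': array([-1.43628197e+00,  3.78104160e-01,  7.96389581e-02,  1.27441723e+00,
        1.71383148e-05,  1.46046591e+00]), 'qvel': array([ 0.00141705,  0.00097262, -0.00030182,  0.00041183, -0.00019297,
       -0.00228287]), 'effort': array([-2.08641984e-03, -4.63601768e+01,  2.69876683e+01,  2.08179897e-02,
       -4.68015296e-04,  1.00483896e-05]), 'ee_pos': array([ 0.13928855, -0.55719549,  0.23034249]), 'tool_rot': array([-3.11600959e+00, -3.83386525e-01,  1.26953833e-05]), 'contact_force': array([-0.75406399,  1.21654822,  0.48667302]), 'wrist_torque': array([-0.00695118, -0.00648102,  0.01341229]), 'grip_force': 0.0, 'opening': 0.08520094098796771}
top 49.234318436926934 314.27229157883977 199.57737815787831 [[-0.01, -1.0, -0.001], [-0.994, 0.01, -0.112], [0.112, 0.0, -0.994]] [0.04380995 0.54198485 1.22983164]
side 50.42863932759554 309.3381264105439 199.58247261154762 [[0.844, -0.536, -0.004], [-0.384, -0.6, -0.702], [0.374, 0.594, -0.712]] [-0.42493759  0.26208574  1.28075261]
```

View pics/top0.png

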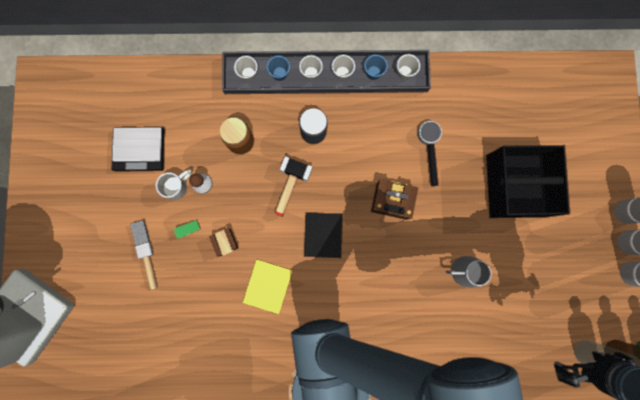

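View pics/side0.png

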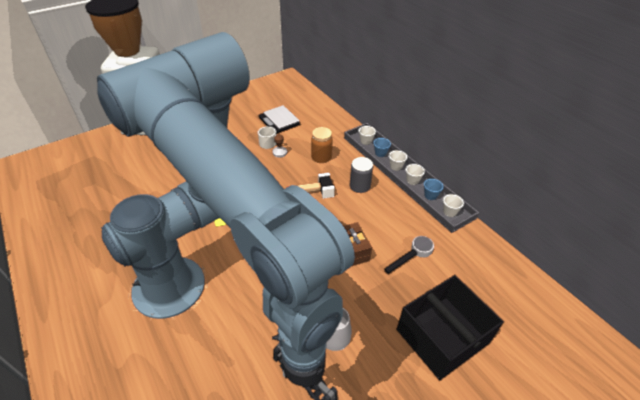

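The top view shows the keeper with a pale wedge at about (224,241), a green wedge-shaped block at (187,229), the mallet head at (296,168) with its red end at (280,211), the black mat at (323,235), the yellow mat at (268,287), and the stand at (395,198). The side view is mostly blocked by the arm. I'll check the candidates in one enlarged composite.

Run:
```python
import cv2,numpy as np
i=cv2.imread("pics/top0.png")
def crop(r0,r1,c0,c1): return cv2.resize(i[r0:r1,c0:c1],(400,300),interpolation=cv2.INTER_CUBIC)
a=np.hstack([crop(212,266,170,242),crop(150,222,260,356)])
b=np.hstack([crop(168,228,355,435),crop(205,295,230,350)])
cv2.imwrite("pics/crop1.png",np.vstack([a,b]))
```

```text
(no output)
```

View pics/crop1.png

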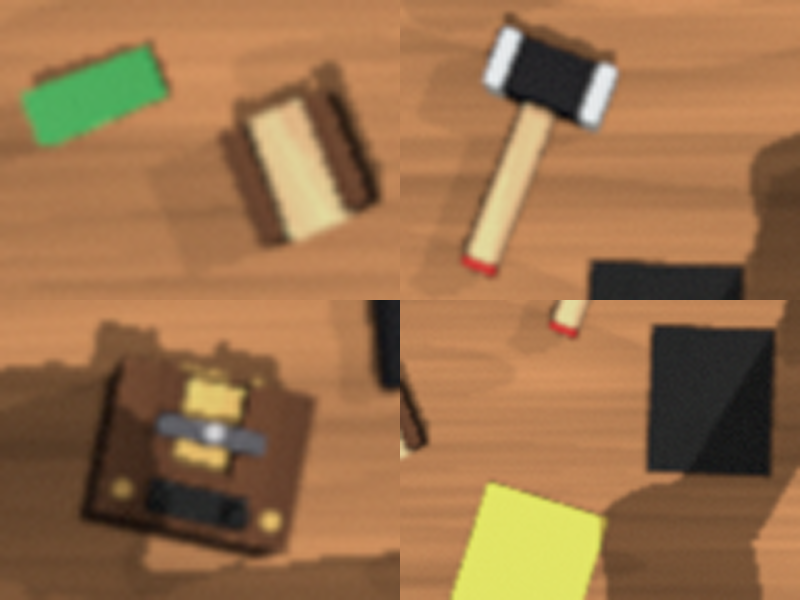

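The one meant is the pale wedge in the dark keeper at (224,241). The green block at (187,229) has the wedge's shape but the wrong colour, and the yellow mat isn't meant either. The stand's brass traces near (398,182) suggest the mouth may face away from the robot, so I'll check that with the wrist camera.

```bash
cat > h.py <<'E'
import numpy as np,cv2
from scipy.spatial.transform import Rotation as Ro
def ray(c,u,v):
    f=200/np.tan(np.radians(c["fov_y"])/2);R=np.array(c["R"]);t=np.array(c["t"])
    d=R.T@np.array([(u-c["cx"])/f,(v-c["cy"])/f,1]);return -R.T@t,d
def onz(c,u,v,z):
    o,d=ray(c,u,v);return o+d*(z-o[2])/d[2]
def proj(c,X):
    f=200/np.tan(np.radians(c["fov_y"])/2);p=np.array(c["R"])@np.asarray(X)+np.array(c["t"])
    return np.array([c["cx"]+f*p[0]/p[2],c["cy"]+f*p[1]/p[2]])
def grab(n,tag):
    from station import camera
    c=camera(n);cv2.imwrite(f"pics/{tag}.png",c["pixels"][:,:,::-1]);np.save(f"pics/{tag}.npy",c,allow_pickle=True);return c
def load(tag): return np.load(f"pics/{tag}.npy",allow_pickle=True).item()
def totool(s,target):  # world target TCP -> tool-axis shift mm
    return (Ro.from_rotvec(s["tool_rot"]).inv().apply(np.asarray(target)-s["ee_pos"])*1000).round(1)
E
python3 - <<'E'
from h import *
from station import *
c=load("top0");
for n,u,v,z in [("keeper",224,241,.042),("headW",286.5,164.5,.046),("headE",306.5,172,.046),("red",281,212,.03),("mat",323,235,.004),("stand",395,197,.072),("tamper",200,182,.05),("cup",171,186,.06),("green",187,229,.02),("pitcher",472,271,.1),("port",430,131,.03),("canister",313,118,.11),("jar",234,130,.12),("brush",145,255,.02)]:
    print(n,onz(c,u,v,z).round(3))
s=get_state();print(Ro.from_rotvec(s["tool_rot"]).as_matrix().round(3).tolist())
w=grab("wrist","w0");o=-np.array(w["R"]).T@w["t"];R=Ro.from_rotvec(s["tool_rot"])
print("cam in tool",R.inv().apply(o-s["ee_pos"]),(np.array(w["R"])@R.as_matrix()).round(3).tolist(),w["fov_y"])
import station;print([k for k in dir(station) if not k.startswith('_')]); print(globals().get("tcp_to_grasp"))
E
```

```text
keeper [0.426 0.295 0.042]
headW [0.643 0.117 0.046]
headE [0.621 0.06  0.046]
red [0.507 0.135 0.03 ]
mat [0.441 0.014 0.004]
stand [ 0.543 -0.187  0.072]
tamper [0.594 0.364 0.05 ]
cup [0.582 0.444 0.06 ]
green [0.462 0.407 0.02 ]
pitcher [ 0.338 -0.382  0.1  ]
port [ 0.742 -0.304  0.03 ]
canister [0.76 0.04 0.11]
jar [0.726 0.256 0.12 ]
brush [0.388 0.526 0.02 ]
[[0.97, 0.242, -0.0], [0.242, -0.97, 0.002], [0.0, -0.002, -1.0]]
cam in tool [ 7.56432849e-02  1.10331401e-05 -1.43007110e-01] [[-0.0, 1.0, 0.0], [-0.955, 0.0, -0.296], [-0.296, -0.0, 0.955]] 62.98727062806174
['IKError', 'camera', 'close_job', 'get_state', 'tcp_to_grasp']
0.0187
```

Emit:
{"api": "drive_tool", "payload": {
  "targets": [
    {"x": 32, "y": -18, "z": -2},
    {"x": 32, "y": -18, "z": -2},
    {"x": 32, "y": -18},
    {"x": 32, "y": -18},
    {"x": 32, "y": -18},
    {"x": 32, "y": -18},
    {"x": 32, "y": -18},
    {"x": 32, "y": -18},
    {"x": 32, "y": -18},
    {"x": 32, "y": -18}
  ]
}}

```text
schema error: expected keys x, y, z, turn
```

Emit:
{"api": "drive_tool", "payload": {
  "targets": [
    {"x": 32, "y": -18},
    {"x": 32, "y": -18},
    {"x": 32, "y": -18},
    {"x": 32, "y": -18},
    {"x": 25, "y": -10},
    {},
    {},
    {},
    {},
    {}
  ]
}}

```text
schema error: expected keys x, y, z, turn
```

Run:
```python
from h import *
from station import *
s=get_state();print(s["time"],s["ee_pos"],s["tool_rot"],s["joint_pos"])
grab("wrist","w1");grab("top","top1")
```

```text
0.15 [ 0.13930845 -0.55736071  0.23055663] [-3.11651918e+00 -3.83376877e-01  3.23430459e-05] [-1.43627613e+00  3.77931492e-01  7.99374752e-02  1.27438401e+00
 -1.42992435e-06  1.46051750e+00]
```

View pics/w1.png

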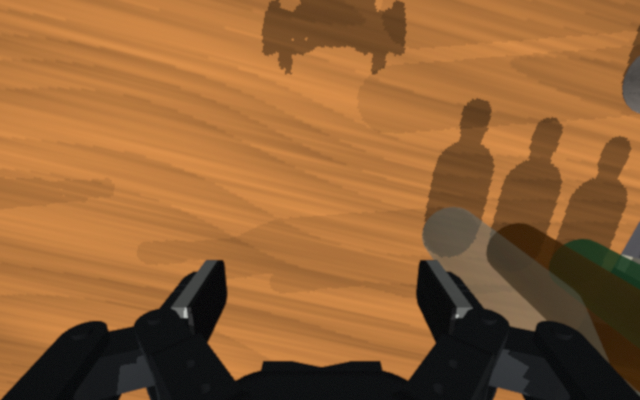

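The drive calls were refused because every row needs all four keys. This wrist view shows only counter, the fingers (TCP near row 261) and a few bottles at the right.

Emit:
{"api": "drive_tool", "payload": {
  "targets": [
    {"x": 32, "y": -18, "z": -2, "turn": 0},
    {"x": 32, "y": -18, "z": -2, "turn": 0},
    {"x": 32, "y": -18, "z": 0, "turn": 0},
    {"x": 32, "y": -18, "z": 0, "turn": 0},
    {"x": 32, "y": -18, "z": 0, "turn": 0},
    {"x": 32, "y": -18, "z": 0, "turn": 0},
    {"x": 32, "y": -18, "z": 0, "turn": 0},
    {"x": 32, "y": -18, "z": 0, "turn": 0},
    {"x": 32, "y": -18, "z": 0, "turn": 0},
    {"x": 32, "y": -18, "z": 0, "turn": 0}
  ]
}}

```text
time: 1.08
ee_pos: [0.4072, -0.3042, 0.2354]
tool_rot: [3.118, 0.383, 0.0]
contact_force: [-0.2, -1.1, 0.1]
opening: 0.0853
grip_force: 0.0
```

Emit:
{"api": "drive_tool", "payload": {
  "targets": [
    {"x": 32, "y": -18, "z": 0, "turn": 0},
    {"x": 32, "y": -18, "z": 0, "turn": 0},
    {"x": 32, "y": -18, "z": 0, "turn": 0},
    {"x": 32, "y": -18, "z": 0, "turn": 0},
    {"x": 25, "y": -10, "z": 0, "turn": 0},
    {"x": 0, "y": 0, "z": 0, "turn": 0},
    {"x": 0, "y": 0, "z": 0, "turn": 0},
    {"x": 0, "y": 0, "z": 0, "turn": 0},
    {"x": 0, "y": 0, "z": 0, "turn": 0},
    {"x": 0, "y": 0, "z": 0, "turn": 0}
  ]
}}

```text
time: 1.92
ee_pos: [0.5339, -0.1899, 0.2354]
tool_rot: [3.118, 0.381, -0.0]
contact_force: [-0.5, 0.1, 0.3]
opening: 0.0855
grip_force: 0.0
```

Run:
```python
from h import *
from station import *
s=get_state();print(s["time"],s["ee_pos"],s["tool_rot"],s["joint_pos"])
grab("wrist","w2");grab("top","top1");grab("side","side1")
```

```text
1.9167 [ 0.53392714 -0.1899286   0.23539678] [ 3.11829408e+00  3.80813206e-01 -4.08282738e-04] [-4.53555069e-01  3.59301075e-01  6.51693664e-02  1.27681110e+00
 -2.51905848e-04  2.44499649e+00]
```

View pics/w2.png

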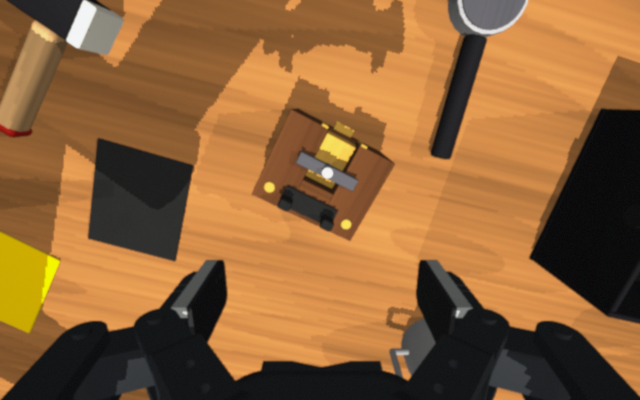

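The wrist view shows the stand with top corners near (296,109), (394,162), (351,240), (253,192). The brass sill sticks out at (345,129), so the mouth faces away from the robot (+x). The mat is at (140,200) and the mallet head at the upper left. Next I'll measure everything.

Run:
```python
from h import *
np.set_printoptions(suppress=True,precision=4)
w=load("w2");t=load("top0")
# stand from wrist
P=[onz(w,u,v,.072) for u,v in [(296,109),(394,162),(351,240),(253,192)]]
print("corners",np.array(P)); 
print("edges",[np.linalg.norm(P[i]-P[(i+1)%4]).round(4) for i in range(4)],"ctr",np.mean(P,0))
sx=((P[3]+P[2])-(P[0]+P[1]));print("yaw x",np.degrees(np.arctan2(sx[1],sx[0])), "yaw y edge",np.degrees(np.arctan2(*(P[1]-P[0])[[1,0]])),np.degrees(np.arctan2(*(P[2]-P[3])[[1,0]])))
def masks(c,tag):
    hsv=cv2.cvtColor(c["pixels"],cv2.COLOR_RGB2HSV);return hsv
for tag,c in (("w2",w),("top0",t)):
    hsv=masks(c,tag)
    br=cv2.inRange(hsv,(20,120,110),(32,255,255))
    n,l,st,ce=cv2.connectedComponentsWithStats(br)
    for k in range(1,n):
        x,y,ww,hh,a=st[k]
        if a>=8 and (tag=="w2" and 240<x<400 and 100<y<250 or tag=="top0" and 365<x<420 and 170<y<225): print(tag,"brass",st[k],ce[k],"z=.072:",onz(c,*ce[k],.072),"z=.034",onz(c,*ce[k],.034))
i=cv2.imread("pics/w2.png")
cv2.imwrite("pics/crop2.png",np.hstack([cv2.resize(i[95:255,245:405],(400,400),interpolation=cv2.INTER_CUBIC),cv2.resize(i[95:175,300:380],(400,400),interpolation=cv2.INTER_CUBIC)]))
```

```text
corners [[ 0.5952 -0.1512  0.072 ]
 [ 0.5704 -0.2518  0.072 ]
 [ 0.4833 -0.2337  0.072 ]
 [ 0.5093 -0.1276  0.072 ]]
edges [np.float64(0.1036), np.float64(0.0889), np.float64(0.1092), np.float64(0.0891)] ctr [ 0.5396 -0.1911  0.072 ]
yaw x 166.4259724947634 yaw y edge -103.84483502190008 -103.74616493488482
w2 brass [322 123   7   6  27] [324.9259 125.2593] z=.072: [ 0.5876 -0.1801  0.072 ] z=.034 [ 0.5851 -0.1811  0.034 ]
w2 brass [336 122  17  14 102] [343.3333 128.7353] z=.072: [ 0.5886 -0.1972  0.072 ] z=.034 [ 0.5863 -0.2004  0.034 ]
w2 brass [316 132  39  37 836] [335.2237 150.2165] z=.072: [ 0.5678 -0.195   0.072 ] z=.034 [ 0.5629 -0.1979  0.034 ]
w2 brass [361 143   7   6  21] [363.6667 145.5714] z=.072: [ 0.5784 -0.2196  0.072 ] z=.034 [ 0.5748 -0.2256  0.034 ]
w2 brass [307 172  27  15 108] [319.6574 179.    ] z=.072: [ 0.5375 -0.1874  0.072 ] z=.034 [ 0.5288 -0.1894  0.034 ]
w2 brass [264 182  11  11  91] [269.0659 186.7802] z=.072: [ 0.5182 -0.1417  0.072 ] z=.034 [ 0.5071 -0.138   0.034 ]
w2 brass [341 219  10  10  83] [345.6145 223.7349] z=.072: [ 0.4991 -0.2237  0.072 ] z=.034 [ 0.4857 -0.2301  0.034 ]
top0 brass [392 183  12   9  81] [397.1358 187.3704] z=.072: [ 0.5698 -0.1939  0.072 ] z=.034 [ 0.5751 -0.2011  0.034 ]
top0 brass [391 196  10   5  26] [395.1154 198.2692] z=.072: [ 0.5392 -0.1873  0.072 ] z=.034 [ 0.5435 -0.1943  0.034 ]
```

View pics/crop2.png

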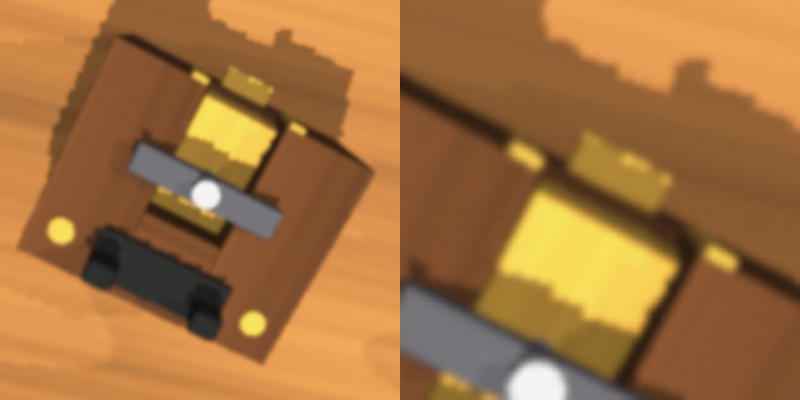

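Mouth: about (0.583, -0.2005), with the stand's x axis at yaw 166.5°. That holds up against the 110 × 90 mm top, the studs and the jambs. Now to look at the keeper.

Emit:
{"api": "drive_tool", "payload": {
  "targets": [
    {"x": 0, "y": 0, "z": 0, "turn": -7},
    {"x": 0, "y": 0, "z": 0, "turn": -7},
    {"x": 0, "y": 0, "z": 0, "turn": -7},
    {"x": 0, "y": 0, "z": 0, "turn": -7},
    {"x": 0, "y": 0, "z": 0, "turn": -7},
    {"x": 0, "y": 0, "z": 0, "turn": -7},
    {"x": 0, "y": 0, "z": 0, "turn": -7},
    {"x": 0, "y": 0, "z": 0, "turn": -7},
    {"x": 0, "y": 0, "z": 0, "turn": -7},
    {"x": 0, "y": 0, "z": 0, "turn": -7}
  ]
}}

```text
time: 2.9
ee_pos: [0.5345, -0.1894, 0.2354]
tool_rot: [2.329, 2.109, -0.0]
contact_force: [-0.7, 0.0, 0.5]
opening: 0.0858
grip_force: 0.0
```

Emit:
{"api": "drive_tool", "payload": {
  "targets": [
    {"x": 38, "y": -12, "z": 0, "turn": 0},
    {"x": 38, "y": -12, "z": 0, "turn": 0},
    {"x": 38, "y": -12, "z": 0, "turn": 0},
    {"x": 38, "y": -12, "z": 0, "turn": 0},
    {"x": 38, "y": -12, "z": 0, "turn": 0},
    {"x": 38, "y": -12, "z": 0, "turn": 0},
    {"x": 38, "y": -12, "z": 0, "turn": 0},
    {"x": 38, "y": -12, "z": 0, "turn": 0},
    {"x": 38, "y": -12, "z": 0, "turn": 0},
    {"x": 38, "y": -12, "z": 0, "turn": 0}
  ]
}}

```text
time: 3.73
ee_pos: [0.4543, 0.2027, 0.2356]
tool_rot: [2.335, 2.101, 0.001]
contact_force: [1.8, -0.1, -0.4]
opening: 0.0853
grip_force: 0.0
```

Emit:
{"api": "drive_tool", "payload": {
  "targets": [
    {"x": 38, "y": -12, "z": 0, "turn": 0},
    {"x": 30, "y": -9, "z": 0, "turn": 0},
    {"x": 0, "y": 0, "z": 0, "turn": -6},
    {"x": 0, "y": 0, "z": 0, "turn": -6},
    {"x": 0, "y": 0, "z": 0, "turn": -6},
    {"x": 0, "y": 0, "z": 0, "turn": -6},
    {"x": 0, "y": 0, "z": 0, "turn": -5.5},
    {"x": 0, "y": 0, "z": 0, "turn": 0},
    {"x": 0, "y": 0, "z": 0, "turn": 0},
    {"x": 0, "y": 0, "z": 0, "turn": 0}
  ]
}}

```text
time: 4.57
ee_pos: [0.4412, 0.2709, 0.2353]
tool_rot: [1.725, 2.625, 0.0]
contact_force: [0.9, 0.3, 0.0]
opening: 0.0854
grip_force: 0.0
```

Run:
```python
from h import *
from station import *
s=get_state();print(s["time"],s["ee_pos"],s["tool_rot"],s["joint_pos"])
grab("wrist","w3")
```

```text
4.5667 [0.44122726 0.2709014  0.23532746] [1.72515744e+00 2.62539159e+00 1.23313782e-05] [ 4.28123578e-01  2.59165209e-01 -7.42997009e-02  1.23726079e+00
 -9.75720727e-05  1.59083080e+00]
```

View pics/w3.png

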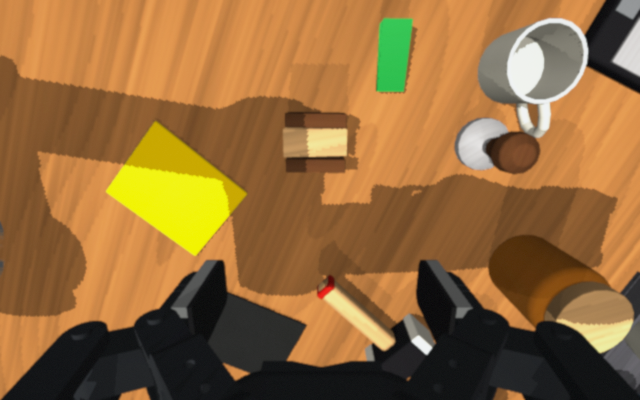

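The wrist view shows the keeper at (317,142), with the wedge spanning columns 284–347. The green block is at (394,55) and the mallet's red end at (326,288). I'll enlarge the keeper to tell the thin end from the thick one.

Run:
```python
from h import *
np.set_printoptions(suppress=True,precision=4)
w=load("w3");i=cv2.imread("pics/w3.png")
cv2.imwrite("pics/crop3.png",cv2.resize(i[102:182,267:367],(800,600)[:2],interpolation=cv2.INTER_CUBIC))
hsv=cv2.cvtColor(w["pixels"],cv2.COLOR_RGB2HSV)
m=cv2.inRange(hsv,(10,0,95),(28,150,255))
for c in (286,290,300,310,320,330,340,345):
    print(c,[(r,tuple(int(v) for v in hsv[r,c])) for r in range(122,164,3)][:14])
for nm,u,v,z in [("L end",284,142,.042),("R end thin?",347,142,.028),("cheekTL",286,112,.042),("cheekTR",347,113,.042),("cheekBL",285,171,.042),("cheekBR",346,171,.042)]: print(nm,onz(w,u,v,z))
```

```text
286 [(122, (12, 162, 77)), (125, (13, 159, 80)), (128, (16, 130, 159)), (131, (16, 126, 186)), (134, (16, 127, 167)), (137, (16, 128, 174)), (140, (16, 126, 182)), (143, (16, 126, 182)), (146, (16, 128, 189)), (149, (16, 127, 197)), (152, (16, 127, 185)), (155, (16, 128, 174)), (158, (14, 154, 96)), (161, (13, 168, 76))]
290 [(122, (12, 166, 77)), (125, (12, 164, 76)), (128, (16, 127, 148)), (131, (16, 126, 180)), (134, (16, 127, 169)), (137, (16, 128, 176)), (140, (16, 127, 183)), (143, (16, 127, 181)), (146, (16, 126, 192)), (149, (16, 126, 197)), (152, (16, 126, 178)), (155, (16, 126, 176)), (158, (13, 150, 61)), (161, (12, 170, 69))]
300 [(122, (12, 167, 78)), (125, (12, 162, 77)), (128, (16, 128, 133)), (131, (16, 127, 166)), (134, (16, 127, 173)), (137, (17, 127, 179)), (140, (16, 128, 181)), (143, (16, 127, 186)), (146, (16, 127, 195)), (149, (16, 128, 188)), (152, (16, 127, 173)), (155, (17, 126, 162)), (158, (13, 150, 51)), (161, (12, 168, 70))]
310 [(122, (12, 165, 128)), (125, (12, 163, 127)), (128, (16, 130, 178)), (131, (21, 112, 242)), (134, (23, 104, 242)), (137, (24, 
[... 980 characters left out ...]
)), (140, (24, 97, 243)), (143, (23, 105, 243)), (146, (18, 118, 240)), (149, (19, 117, 241)), (152, (20, 115, 243)), (155, (17, 123, 213)), (158, (12, 162, 55)), (161, (12, 163, 119))]
345 [(122, (12, 165, 119)), (125, (13, 165, 122)), (128, (17, 129, 176)), (131, (22, 108, 241)), (134, (21, 111, 241)), (137, (24, 101, 241)), (140, (24, 102, 240)), (143, (22, 109, 240)), (146, (18, 118, 237)), (149, (19, 118, 237)), (152, (22, 110, 235)), (155, (17, 129, 214)), (158, (14, 162, 129)), (161, (14, 166, 117))]
L end [0.3923 0.2887 0.042 ]
R end thin? [0.453  0.3131 0.028 ]
cheekTL [0.3834 0.317  0.042 ]
cheekTR [0.4394 0.3402 0.042 ]
cheekBL [0.4043 0.2611 0.042 ]
cheekBR [0.4629 0.2865 0.042 ]
```

View pics/crop3.png

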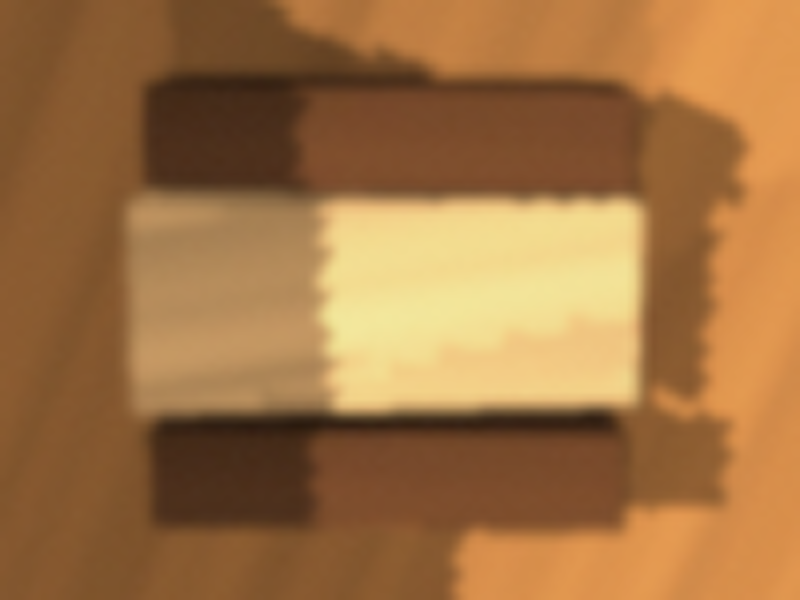

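The left end (284) is the thick one: it stands out more beyond the cheek, and the right end's shadow is shorter. The thin end is at the right (347), towards +x. I'll cross-check the position against the top view.

Run:
```python
from h import *
from station import *
np.set_printoptions(suppress=True,precision=4)
t=load("top0");w=load("w3")
for c,(r0,r1,c0,c1) in ((t,(225,258,208,240)),(w,(120,162,275,355))):
    hsv=cv2.cvtColor(c["pixels"],cv2.COLOR_RGB2HSV)[r0:r1,c0:c1]
    m=cv2.inRange(hsv,(14,50,125),(30,135,255))
    n,l,st,ce=cv2.connectedComponentsWithStats(m);k=1+np.argmax(st[1:,4])
    p=cv2.minAreaRect(np.argwhere(l==k)[:,::-1].astype(np.float32))
    u,v=ce[k]+[c0,r0];print(st[k],p,u,v,onz(c,u,v,.0355))
s=get_state();R=Ro.from_rotvec(s["tool_rot"]);print(R.as_matrix().round(4).tolist())
print(totool(s,[.4228,.3005,.05]))
```

```text
[  6   4  20  27 291] ((14.991378784179688, 17.14655303955078), (25.210838317871094, 12.21150016784668), 66.80140686035156) 223.19931271477662 242.3298969072165 [0.4219 0.2989 0.0355]
[   8    8   65   29 1838] ((40.0, 22.0), (28.0, 64.0), 90.0) 314.8721436343852 141.93579978237216 [0.4214 0.3005 0.0355]
[[-0.3973, 0.9177, 0.0001], [0.9177, 0.3973, -0.0], [-0.0001, 0.0001, -1.0]]
[ 34.4  -5.2 185.3]
```

Emit:
{"api": "drive_tool", "payload": {
  "targets": [
    {"x": 17, "y": -3, "z": 0, "turn": 0},
    {"x": 17, "y": -3, "z": 0, "turn": 0},
    {"x": 0, "y": 0, "z": 30, "turn": 0},
    {"x": 0, "y": 0, "z": 30, "turn": 0},
    {"x": 0, "y": 0, "z": 30, "turn": 0},
    {"x": 0, "y": 0, "z": 30, "turn": 0},
    {"x": 0, "y": 0, "z": 20, "turn": 0},
    {"x": 0, "y": 0, "z": 20, "turn": 0},
    {"x": 0, "y": 0, "z": 10, "turn": 0},
    {"x": 0, "y": 0, "z": 0, "turn": 0}
  ]
}}

```text
time: 5.45
ee_pos: [0.4203, 0.2988, 0.063]
tool_rot: [-1.722, -2.625, 0.007]
contact_force: [0.1, -0.6, 0.4]
opening: 0.0855
grip_force: 0.0
```

Emit:
{"api": "drive_tool", "payload": {
  "targets": [
    {"x": 0, "y": 0, "z": 10, "turn": 0},
    {"x": 0, "y": 0, "z": 10, "turn": 0},
    {"x": 0, "y": 0, "z": 10, "turn": 0},
    {"x": 0, "y": 0, "z": 10, "turn": 0},
    {"x": 0, "y": 0, "z": 8, "turn": 0},
    {"x": 0, "y": 0, "z": 7, "turn": 0},
    {"x": 0, "y": 0, "z": 6, "turn": 0},
    {"x": 0, "y": 0, "z": 0, "turn": 0},
    {"x": 0, "y": 0, "z": 0, "turn": 0},
    {"x": 0, "y": 0, "z": 0, "turn": 0}
  ]
}}

```text
time: 6.28
ee_pos: [0.4224, 0.3001, 0.0045]
tool_rot: [1.722, 2.627, 0.001]
contact_force: [-0.7, 0.5, -0.2]
opening: 0.0851
grip_force: 0.0
```

Emit:
{"api": "drive_tool", "payload": {
  "targets": [
    {"x": 0, "y": 0, "z": 0, "turn": 0},
    {"x": 0, "y": 0, "z": 0, "turn": 0},
    {"x": 0, "y": 0, "z": 0, "turn": 0},
    {"x": 0, "y": 0, "z": 0, "turn": 0},
    {"x": 0, "y": 0, "z": 0, "turn": 0},
    {"x": 0, "y": 0, "z": 0, "turn": 0},
    {"x": 0, "y": 0, "z": 0, "turn": 0},
    {"x": 0, "y": 0, "z": 0, "turn": 0},
    {"x": 0, "y": 0, "z": 0, "turn": 0},
    {"x": 0, "y": 0, "z": 0, "turn": 0}
  ],
  "gripper": 60,
  "force": 40
}}

```text
time: 7.12
ee_pos: [0.4226, 0.3002, 0.005]
tool_rot: [1.722, 2.627, 0.002]
contact_force: [-1.0, -1.0, 5.8]
opening: 0.0652
grip_force: 45.3
```

The fingers reach below the wedge's underside, so I'll regrip 8 mm higher. That way it can be set right down on the mat.

Emit:
{"api": "drive_tool", "payload": {
  "targets": [
    {"x": 0, "y": 0, "z": 0, "turn": 0},
    {"x": 0, "y": 0, "z": 0, "turn": 0},
    {"x": 0, "y": 0, "z": 0, "turn": 0},
    {"x": 0, "y": 0, "z": 0, "turn": 0},
    {"x": 0, "y": 0, "z": -3, "turn": 0},
    {"x": 0, "y": 0, "z": -4, "turn": 0},
    {"x": 0, "y": 0, "z": -1, "turn": 0},
    {"x": 0, "y": 0, "z": 0, "turn": 0},
    {"x": 0, "y": 0, "z": 0, "turn": 0},
    {"x": 0, "y": 0, "z": 0, "turn": 0}
  ],
  "gripper": 78
}}

```text
time: 7.95
ee_pos: [0.4221, 0.2999, 0.0123]
tool_rot: [1.722, 2.628, -0.0]
contact_force: [0.4, 0.2, 0.7]
opening: 0.0778
grip_force: 0.0
```

Emit:
{"api": "drive_tool", "payload": {
  "targets": [
    {"x": 0, "y": 0, "z": 0, "turn": 0},
    {"x": 0, "y": 0, "z": 0, "turn": 0},
    {"x": 0, "y": 0, "z": 0, "turn": 0},
    {"x": 0, "y": 0, "z": 0, "turn": 0},
    {"x": 0, "y": 0, "z": 0, "turn": 0},
    {"x": 0, "y": 0, "z": 0, "turn": 0},
    {"x": 0, "y": 0, "z": 0, "turn": 0},
    {"x": 0, "y": 0, "z": 0, "turn": 0},
    {"x": 0, "y": 0, "z": 0, "turn": 0},
    {"x": 0, "y": 0, "z": 0, "turn": 0}
  ],
  "gripper": 60,
  "force": 40
}}

```text
time: 8.78
ee_pos: [0.422, 0.2999, 0.0125]
tool_rot: [1.722, 2.628, -0.0]
contact_force: [-1.4, -0.9, 6.1]
opening: 0.065
grip_force: 45.2
```

Emit:
{"api": "drive_tool", "payload": {
  "targets": [
    {"x": 0, "y": 0, "z": -5, "turn": 0},
    {"x": 0, "y": 0, "z": -10, "turn": 0},
    {"x": 0, "y": 0, "z": -15, "turn": 0},
    {"x": 0, "y": 0, "z": -20, "turn": 0},
    {"x": 0, "y": 0, "z": -20, "turn": 0},
    {"x": 0, "y": 0, "z": -15, "turn": 0},
    {"x": 0, "y": 0, "z": -10, "turn": 0},
    {"x": 0, "y": 0, "z": -5, "turn": 0},
    {"x": 0, "y": 0, "z": 0, "turn": 0},
    {"x": 0, "y": 0, "z": 0, "turn": 0}
  ]
}}

```text
time: 9.62
ee_pos: [0.4219, 0.2998, 0.1119]
tool_rot: [-1.722, -2.628, 0.001]
contact_force: [-0.4, 0.3, -0.6]
opening: 0.065
grip_force: 44.3
```

Run:
```python
from h import *
from station import *
np.set_printoptions(suppress=True,precision=4)
w=load("w2");P=np.array([onz(w,u,v,.004) for u,v in [(98,139),(193,165),(177,261),(89,239)]]);print(P,P.mean(0),[np.linalg.norm(P[k]-P[k-1]) for k in range(4)])
s=get_state();print(s["ee_pos"],s["opening"],s["grip_force"],totool(s,[*P.mean(0)[:2],.1]))
w=grab("wrist","w4");hsv=cv2.cvtColor(w["pixels"],cv2.COLOR_RGB2HSV)
m=cv2.inRange(hsv,(14,50,125),(30,135,255));n,l,st,ce=cv2.connectedComponentsWithStats(m)
for k in range(1,n):
    if st[k,4]>300: print(st[k],ce[k])
```

```text
[[ 0.5066  0.0639  0.004 ]
 [ 0.5028 -0.0443  0.004 ]
 [ 0.3746 -0.0404  0.004 ]
 [ 0.3786  0.0694  0.004 ]] [0.4406 0.0121 0.004 ] [np.float64(0.12809292946648815), np.float64(0.1083477538166795), np.float64(0.12825096788288673), np.float64(0.10982185334505701)]
[0.4219 0.2998 0.1119] 0.06498282930654731 44.286899263970554 [-271.3  -97.6   12. ]
[  236   240   164    88 11816] [313.5742 279.4499]
```

Emit:
{"api": "drive_tool", "payload": {
  "targets": [
    {"x": -15, "y": -5, "z": 0, "turn": 0},
    {"x": -30, "y": -11, "z": 0, "turn": 0},
    {"x": -36, "y": -13, "z": 0, "turn": 0},
    {"x": -36, "y": -13, "z": 0, "turn": 0},
    {"x": -36, "y": -13, "z": 0, "turn": 0},
    {"x": -36, "y": -13, "z": 0, "turn": 0},
    {"x": -36, "y": -13, "z": 0, "turn": 0},
    {"x": -30, "y": -10, "z": 0, "turn": 0},
    {"x": -16, "y": -6, "z": 0, "turn": 0},
    {"x": 0, "y": 0, "z": 0, "turn": 0}
  ]
}}

```text
time: 10.5
ee_pos: [0.4409, 0.0097, 0.1113]
tool_rot: [-1.728, -2.623, 0.003]
contact_force: [-0.4, 0.5, -0.3]
opening: 0.0651
grip_force: 44.3
```

Emit:
{"api": "drive_tool", "payload": {
  "targets": [
    {"x": 0, "y": 0, "z": 15, "turn": 0},
    {"x": 0, "y": 0, "z": 20, "turn": 0},
    {"x": 0, "y": 0, "z": 20, "turn": 0},
    {"x": 0, "y": 0, "z": 20, "turn": 0},
    {"x": 0, "y": 0, "z": 15, "turn": 0},
    {"x": 0, "y": 0, "z": 8, "turn": 0},
    {"x": 0, "y": 0, "z": 5, "turn": 0},
    {"x": 0, "y": 0, "z": 4, "turn": 0},
    {"x": 0, "y": 0, "z": 3, "turn": 0},
    {"x": 0, "y": 0, "z": 0, "turn": 0}
  ]
}}

```text
time: 11.33
ee_pos: [0.4415, 0.0129, 0.0023]
tool_rot: [1.721, 2.628, 0.0]
contact_force: [0.4, 1.1, 0.1]
opening: 0.0648
grip_force: 44.3
```

Emit:
{"api": "drive_tool", "payload": {
  "targets": [
    {"x": 0, "y": 0, "z": 1, "turn": 0},
    {"x": 0, "y": 0, "z": 0.5, "turn": 0},
    {"x": 0, "y": 0, "z": 0, "turn": 0},
    {"x": 0, "y": 0, "z": 0, "turn": 0},
    {"x": 0, "y": 0, "z": 0, "turn": 0},
    {"x": 0, "y": 0, "z": 0, "turn": 0},
    {"x": 0, "y": 0, "z": 0, "turn": 0},
    {"x": 0, "y": 0, "z": 0, "turn": 0},
    {"x": 0, "y": 0, "z": 0, "turn": 0},
    {"x": 0, "y": 0, "z": 0, "turn": 0}
  ]
}}

```text
time: 12.17
ee_pos: [0.4413, 0.0127, 0.0008]
tool_rot: [1.722, 2.628, -0.0]
contact_force: [-0.6, -0.0, 0.5]
opening: 0.065
grip_force: 44.3
```

Emit:
{"api": "drive_tool", "payload": {
  "targets": [
    {"x": 0, "y": 0, "z": 0, "turn": 0},
    {"x": 0, "y": 0, "z": 0, "turn": 0},
    {"x": 0, "y": 0, "z": 0, "turn": 0},
    {"x": 0, "y": 0, "z": 0, "turn": 0},
    {"x": 0, "y": 0, "z": 0, "turn": 0},
    {"x": 0, "y": 0, "z": 0, "turn": 0},
    {"x": 0, "y": 0, "z": -10, "turn": 0},
    {"x": 0, "y": 0, "z": -20, "turn": 0},
    {"x": 0, "y": 0, "z": -30, "turn": 0},
    {"x": 0, "y": 0, "z": -40, "turn": 0}
  ],
  "gripper": 85
}}

```text
time: 13.0
ee_pos: [0.4387, 0.013, 0.0998]
tool_rot: [-1.719, -2.623, 0.004]
contact_force: [0.9, 0.6, -0.6]
opening: 0.085
grip_force: 0.0
```

Emit:
{"api": "drive_tool", "payload": {
  "targets": [
    {"x": 0, "y": 0, "z": 0, "turn": 7},
    {"x": 0, "y": 0, "z": 0, "turn": 7},
    {"x": 0, "y": 0, "z": 0, "turn": 7},
    {"x": 0, "y": 0, "z": 0, "turn": 7},
    {"x": 0, "y": 0, "z": 0, "turn": 7},
    {"x": 0, "y": 0, "z": 0, "turn": 7},
    {"x": 0, "y": 0, "z": 0, "turn": 7},
    {"x": 0, "y": 0, "z": 0, "turn": 7},
    {"x": 0, "y": 0, "z": 0, "turn": 7},
    {"x": 0, "y": 0, "z": 0, "turn": 7}
  ]
}}

```text
time: 13.83
ee_pos: [0.4412, 0.0128, 0.1007]
tool_rot: [2.921, 1.156, -0.0]
contact_force: [-0.8, 0.5, 0.2]
opening: 0.0851
grip_force: 0.0
```

Emit:
{"api": "drive_tool", "payload": {
  "targets": [
    {"x": 0, "y": 0, "z": 0, "turn": 7},
    {"x": 0, "y": 0, "z": 0, "turn": 7},
    {"x": 0, "y": 0, "z": 0, "turn": 6},
    {"x": -10, "y": 0, "z": 0, "turn": 0},
    {"x": -10, "y": 0, "z": 0, "turn": 0},
    {"x": 0, "y": 0, "z": 0, "turn": 0},
    {"x": 0, "y": 0, "z": 0, "turn": 0},
    {"x": 0, "y": 0, "z": 0, "turn": 0},
    {"x": 0, "y": 0, "z": 0, "turn": 0},
    {"x": 0, "y": 0, "z": 0, "turn": 0}
  ]
}}

```text
time: 14.67
ee_pos: [0.4233, 0.0047, 0.1009]
tool_rot: [3.075, 0.641, 0.001]
contact_force: [-0.0, -0.1, 0.7]
opening: 0.085
grip_force: 0.0
```

Run:
```python
from h import *
from station import *
np.set_printoptions(suppress=True,precision=4)
s=get_state();print(s["time"],s["ee_pos"],s["tool_rot"])
for n,lo,hi in (("wrist",(14,50,125),(30,135,255)),("top",(14,50,125),(30,135,255))):
    w=grab(n,n+"5");hsv=cv2.cvtColor(w["pixels"],cv2.COLOR_RGB2HSV)
    m=cv2.inRange(hsv,lo,hi);nn,l,st,ce=cv2.connectedComponentsWithStats(m)
    for k in range(1,nn):
        if st[k,4]>(300 if n=="wrist" else 60):
            r=cv2.minAreaRect(np.argwhere(l==k)[:,::-1].astype(np.float32));print(n,st[k],ce[k],r,onz(w,*r[0],.0235)); print([tuple(onz(w,*p,.0235).round(4)[:2]) for p in cv2.boxPoints(r)])
```

```text
14.6667 [0.4233 0.0047 0.1009] [3.0753 0.6411 0.0007]
wrist [ 300  135   43  100 4143] [320.7864 184.7707] ((320.7527770996094, 184.49729919433594), (41.535953521728516, 99.41158294677734), 0.6295985579490662) [0.4418 0.0132 0.0235]
[(np.float64(0.4016), np.float64(0.0126)), (np.float64(0.4678), np.float64(0.0391)), (np.float64(0.4785), np.float64(0.0137)), (np.float64(0.4134), np.float64(-0.0153))]
top [44 55 59  2 67] [75.5373 55.1343] ((73.0, 55.5), (1.0, 58.0), 90.0) [0.9881 0.7627 0.0235]
[(np.float64(0.9906), np.float64(0.8505)), (np.float64(0.9888), np.float64(0.6752)), (np.float64(0.9856), np.float64(0.675)), (np.float64(0.9875), np.float64(0.8503))]
top [219 117  28  27 609] [232.5156 130.2266] ((232.5, 130.0), (26.0, 27.0), 90.0) [0.7527 0.2784 0.0235]
[(np.float64(0.7927), np.float64(0.3189)), (np.float64(0.7919), np.float64(0.2388)), (np.float64(0.713), np.float64(0.2382)), (np.float64(0.7138), np.float64(0.3178))]
top [276 175  20  38 320] [285.2344 193.9781] ((285.27020263671875, 193.470458984375), (8.89124870300293, 38.621360778808594), 20.323135375976562) [0.5619 0.12
[... 790 characters left out ...]
64(0.292), np.float64(0.4888)), (np.float64(0.2876), np.float64(0.5105))]
top [366 371   7  25  74] [368.8919 382.8514] ((369.1153564453125, 382.923095703125), (24.43484115600586, 4.465250492095947), 82.87498474121094) [ 0.0303 -0.1085  0.0235]
[(np.float64(0.062), np.float64(-0.0989)), (np.float64(0.0634), np.float64(-0.1113)), (np.float64(-0.0013), np.float64(-0.1181)), (np.float64(-0.0026), np.float64(-0.1058))]
top [620 373  20  11 153] [630.4444 378.3137] ((629.5, 378.0), (10.0, 19.0), 90.0) [ 0.0367 -0.8307  0.0235]
[(np.float64(0.0503), np.float64(-0.8056)), (np.float64(0.0498), np.float64(-0.8583)), (np.float64(0.0232), np.float64(-0.8558)), (np.float64(0.0236), np.float64(-0.8032))]
```

View pics/wrist5.png

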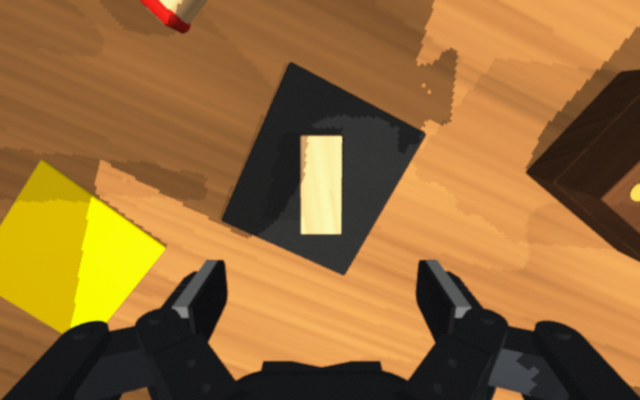

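The wedge lies flat on the mat at (321,185), in line with the tool, thin end up in the picture. The TCP is already 20 mm behind its centre, on the thick side. Next: grip the sides, lift, turn and travel to the slot.

Emit:
{"api": "drive_tool", "payload": {
  "targets": [
    {"x": 0, "y": 0, "z": 20, "turn": 0},
    {"x": 0, "y": 0, "z": 20, "turn": 0},
    {"x": 0, "y": 0, "z": 20, "turn": 0},
    {"x": 0, "y": 0, "z": 15, "turn": 0},
    {"x": 0, "y": 0, "z": 10, "turn": 0},
    {"x": 0, "y": 0, "z": 6, "turn": 0},
    {"x": 0, "y": 0, "z": 0, "turn": 0},
    {"x": 0, "y": 0, "z": 0, "turn": 0},
    {"x": 0, "y": 0, "z": 0, "turn": 0},
    {"x": 0, "y": 0, "z": 0, "turn": 0}
  ]
}}

```text
time: 15.6
ee_pos: [0.4239, 0.0046, 0.0106]
tool_rot: [3.075, 0.64, 0.003]
contact_force: [0.2, 0.2, -0.2]
opening: 0.0848
grip_force: 0.0
```

Emit:
{"api": "drive_tool", "payload": {
  "targets": [
    {"x": 0, "y": 0, "z": 0, "turn": 0},
    {"x": 0, "y": 0, "z": 0, "turn": 0},
    {"x": 0, "y": 0, "z": 0, "turn": 0},
    {"x": 0, "y": 0, "z": 0, "turn": 0},
    {"x": 0, "y": 0, "z": 0, "turn": 0},
    {"x": 0, "y": 0, "z": 0, "turn": 0},
    {"x": 0, "y": 0, "z": 0, "turn": 0},
    {"x": 0, "y": 0, "z": 0, "turn": 0},
    {"x": 0, "y": 0, "z": 0, "turn": 0},
    {"x": 0, "y": 0, "z": 0, "turn": 0}
  ],
  "gripper": 20,
  "force": 40
}}

```text
time: 16.43
ee_pos: [0.4233, 0.0047, 0.0101]
tool_rot: [3.075, 0.64, 0.001]
contact_force: [-0.9, -0.1, 5.4]
opening: 0.0273
grip_force: 40.2
```

Emit:
{"api": "drive_tool", "payload": {
  "targets": [
    {"x": 0, "y": 0, "z": 0, "turn": 0},
    {"x": 0, "y": 0, "z": 0, "turn": 0},
    {"x": 0, "y": 0, "z": 0, "turn": 0},
    {"x": 0, "y": 0, "z": -10, "turn": 0},
    {"x": 0, "y": 0, "z": -25, "turn": 0},
    {"x": 0, "y": 0, "z": -35, "turn": 0},
    {"x": 0, "y": 0, "z": -35, "turn": 0},
    {"x": 0, "y": 0, "z": -30, "turn": 0},
    {"x": 0, "y": 0, "z": -15, "turn": 0},
    {"x": 0, "y": 0, "z": 0, "turn": 0}
  ]
}}

```text
time: 17.27
ee_pos: [0.4257, 0.0044, 0.1632]
tool_rot: [3.073, 0.64, 0.01]
contact_force: [0.4, 0.4, -0.1]
opening: 0.027
grip_force: 39.5
```

Emit:
{"api": "drive_tool", "payload": {
  "targets": [
    {"x": 0, "y": 0, "z": 0, "turn": -7.15},
    {"x": 0, "y": 0, "z": 0, "turn": -7.15},
    {"x": 0, "y": 0, "z": 0, "turn": -7.15},
    {"x": 0, "y": 0, "z": 0, "turn": -7.15},
    {"x": 0, "y": 0, "z": 0, "turn": -7.15},
    {"x": 0, "y": 0, "z": 0, "turn": -7.15},
    {"x": 0, "y": 0, "z": 0, "turn": -7.15},
    {"x": 0, "y": 0, "z": 0, "turn": -7.15},
    {"x": 0, "y": 0, "z": 0, "turn": -7.15},
    {"x": 0, "y": 0, "z": 0, "turn": -7.15}
  ]
}}

```text
time: 18.1
ee_pos: [0.4218, 0.0049, 0.1581]
tool_rot: [-2.113, -2.322, 0.003]
contact_force: [-0.3, -0.1, -0.3]
opening: 0.0268
grip_force: 39.5
```

Emit:
{"api": "drive_tool", "payload": {
  "targets": [
    {"x": 0, "y": 0, "z": 0, "turn": -7.15},
    {"x": 0, "y": 0, "z": 0, "turn": -7.15},
    {"x": 0, "y": 0, "z": 0, "turn": -7.15},
    {"x": 0, "y": 0, "z": 0, "turn": -7.15},
    {"x": 0, "y": 0, "z": 0, "turn": -7.15},
    {"x": 0, "y": 0, "z": 0, "turn": -7.15},
    {"x": 0, "y": 0, "z": 0, "turn": -7.15},
    {"x": 0, "y": 0, "z": 0, "turn": -7.15},
    {"x": 0, "y": 0, "z": 0, "turn": -7.15},
    {"x": 0, "y": 0, "z": 0, "turn": -7.15}
  ]
}}

```text
time: 18.93
ee_pos: [0.4219, 0.0049, 0.1581]
tool_rot: [-0.359, -3.118, 0.0]
contact_force: [-0.7, -0.1, -0.4]
opening: 0.0273
grip_force: 39.5
```

Emit:
{"api": "drive_tool", "payload": {
  "targets": [
    {"x": -20, "y": -12, "z": 0, "turn": 0},
    {"x": -33, "y": -19, "z": 0, "turn": 0},
    {"x": -34, "y": -19, "z": 0, "turn": 0},
    {"x": -34, "y": -19, "z": 0, "turn": 0},
    {"x": -34, "y": -19, "z": 0, "turn": 0},
    {"x": -34, "y": -19, "z": 0, "turn": 0},
    {"x": -34, "y": -19, "z": 0, "turn": 0},
    {"x": -30, "y": -18, "z": 0, "turn": 0},
    {"x": -17, "y": -11, "z": 0, "turn": 0},
    {"x": -12, "y": -7, "z": 0, "turn": 0}
  ]
}}

```text
time: 19.77
ee_pos: [0.6601, -0.2205, 0.1565]
tool_rot: [-0.371, -3.117, -0.001]
contact_force: [-0.2, -0.2, -0.5]
opening: 0.0271
grip_force: 39.5
```

Emit:
{"api": "drive_tool", "payload": {
  "targets": [
    {"x": 0, "y": 0, "z": 10, "turn": 0},
    {"x": 0, "y": 0, "z": 15, "turn": 0},
    {"x": 0, "y": 0, "z": 20, "turn": 0},
    {"x": 0, "y": 0, "z": 15, "turn": 0},
    {"x": 0, "y": 0, "z": 10, "turn": 0},
    {"x": 0, "y": 0, "z": 0, "turn": 0},
    {"x": 0, "y": 0, "z": 0, "turn": 0},
    {"x": 0, "y": 0, "z": 0, "turn": 0},
    {"x": 0, "y": 0, "z": 0, "turn": 0},
    {"x": 0, "y": 0, "z": 0, "turn": 0}
  ]
}}

```text
time: 20.6
ee_pos: [0.6603, -0.2188, 0.0912]
tool_rot: [0.368, 3.118, -0.001]
contact_force: [-0.3, 1.0, -1.0]
opening: 0.0271
grip_force: 39.5
```

Run:
```python
from h import *
from station import *
s=get_state();print(s["time"],s["ee_pos"],s["tool_rot"],Ro.from_rotvec(s["tool_rot"]).as_matrix()[:2,0],s["joint_pos"])
w=grab("wrist","w6");
X=np.array([-.9724,.2334,0]);m=np.array([.583,-.2005,.034])
print("proj mouth",proj(w,m),proj(w,m-.008*X), [proj(w,s["ee_pos"]+.053*X+[0,0,h]) for h in (-.006,.006)])
```

```text
20.6 [ 0.6603444  -0.21882414  0.09118708] [ 3.68203186e-01  3.11752437e+00 -1.25328078e-03] [-0.97248219  0.23296406] [-4.11078163e-01  6.86477455e-01  2.27242828e-01  1.10903376e+00
 -7.00885316e-05 -1.75952389e-01]
proj mouth [320.64567926  93.28677308] [320.64769061 107.61079459] [array([320.92013531, 152.09241293]), array([320.88025108, 156.37899898])]
```

View pics/w6.png

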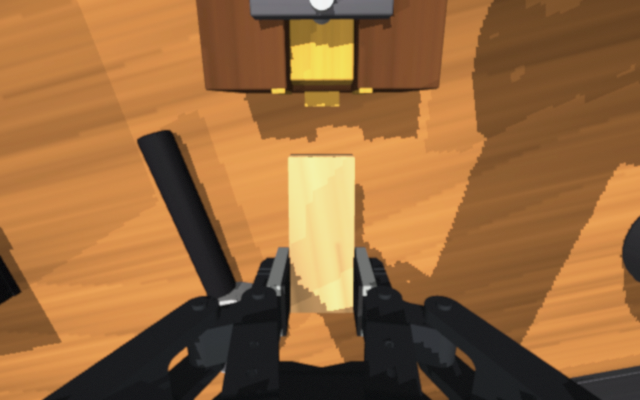

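The wedge's thin end (centre column 322) lines up with the sill (322.5) and the shoe (322.8), and the face edges are square to it. The portafilter handle, at left, is clear. I'll descend 50 mm, then slide in 62 mm.

Emit:
{"api": "drive_tool", "payload": {
  "targets": [
    {"x": 0, "y": 0, "z": 10, "turn": 0},
    {"x": 0, "y": 0, "z": 13, "turn": 0},
    {"x": 0, "y": 0, "z": 13, "turn": 0},
    {"x": 0, "y": 0, "z": 8, "turn": 0},
    {"x": 0, "y": 0, "z": 5.5, "turn": 0},
    {"x": 3, "y": 0, "z": 0, "turn": 0},
    {"x": 4, "y": 0, "z": 0, "turn": 0},
    {"x": 4, "y": 0, "z": 0, "turn": 0},
    {"x": 3, "y": 0, "z": 0, "turn": 0},
    {"x": 0, "y": 0, "z": 0, "turn": 0}
  ]
}}

```text
time: 21.48
ee_pos: [0.6455, -0.2152, 0.0412]
tool_rot: [0.369, 3.119, -0.001]
contact_force: [-0.6, -0.2, -1.0]
opening: 0.0273
grip_force: 39.5
```

Emit:
{"api": "drive_tool", "payload": {
  "targets": [
    {"x": 4, "y": 0, "z": 0, "turn": 0},
    {"x": 4, "y": 0, "z": 0, "turn": 0},
    {"x": 4, "y": 0, "z": 0, "turn": 0},
    {"x": 4, "y": 0, "z": 0, "turn": 0},
    {"x": 4, "y": 0, "z": 0, "turn": 0},
    {"x": 4, "y": 0, "z": 0, "turn": 0},
    {"x": 2, "y": 0, "z": 0, "turn": 0},
    {"x": 0, "y": 0, "z": 0, "turn": 0},
    {"x": 0, "y": 0, "z": 0, "turn": 0},
    {"x": 0, "y": 0, "z": 0, "turn": 0}
  ]
}}

```text
time: 22.32
ee_pos: [0.6208, -0.2093, 0.0404]
tool_rot: [0.369, 3.12, -0.0]
contact_force: [0.6, -0.0, -0.1]
opening: 0.0271
grip_force: 39.5
```

Run:
```python
from h import *
from station import *
s=get_state();print(s["time"],s["ee_pos"],s["contact_force"],s["opening"])
w=grab("wrist","w7");X=np.array([-.9724,.2334,0]);m=np.array([.583,-.2005,0])
print("tip depth",((s["ee_pos"]+.053*X-m)@X)*1000,"lat",np.cross(X,s["ee_pos"]-m)[2]*1000,"bottom",s["ee_pos"][2]-.0061)
i=cv2.imread("pics/w7.png");cv2.imwrite("pics/crop7.png",cv2.resize(i[80:330,220:420],(480,600),interpolation=cv2.INTER_CUBIC))
```

```text
22.3167 [ 0.62077715 -0.20927255  0.040364  ] [ 0.57870489 -0.0282489  -0.06016377] 0.027129423657736466
tip depth 14.219963967067965 lat -0.28675597201615644 bottom 0.034264002435218696
```

View pics/crop7.png

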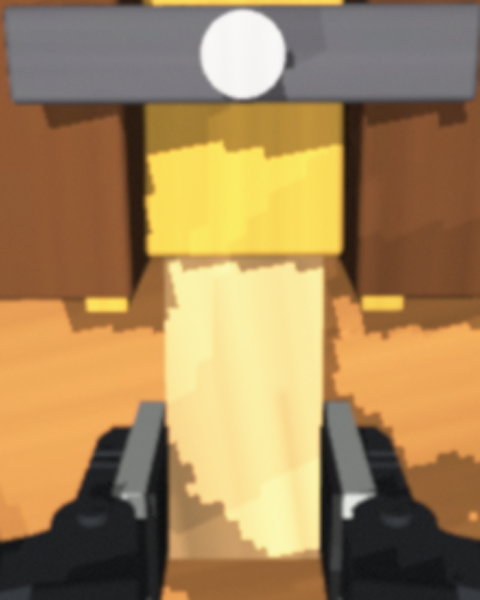

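The wedge's tip has gone under the shoe, centred between the jambs, with no contact force. I'll go 22 mm further.

Emit:
{"api": "drive_tool", "payload": {
  "targets": [
    {"x": 3, "y": 0, "z": 0, "turn": 0},
    {"x": 4, "y": 0, "z": 0, "turn": 0},
    {"x": 4, "y": 0, "z": 0, "turn": 0},
    {"x": 4, "y": 0, "z": 0, "turn": 0},
    {"x": 4, "y": 0, "z": 0, "turn": 0},
    {"x": 3, "y": 0, "z": 0, "turn": 0},
    {"x": 0, "y": 0, "z": 0, "turn": 0},
    {"x": 0, "y": 0, "z": 0, "turn": 0},
    {"x": 0, "y": 0, "z": 0, "turn": 0},
    {"x": 0, "y": 0, "z": 0, "turn": 0}
  ]
}}

```text
time: 23.2
ee_pos: [0.5994, -0.2042, 0.0404]
tool_rot: [0.368, 3.12, -0.0]
contact_force: [0.3, -0.7, 0.1]
opening: 0.0271
grip_force: 39.5
```

Run:
```python
from h import *
from station import *
s=get_state();print(s["time"],s["ee_pos"],s["contact_force"],s["opening"])
X=np.array([-.9724,.2334,0]);m=np.array([.583,-.2005,0])
print("tip depth",((s["ee_pos"]+.053*X-m)@X)*1000,s["ee_pos"][2]-.0061)
w=grab("wrist","w8");hsv=cv2.cvtColor(w["pixels"],cv2.COLOR_RGB2HSV)
m8=cv2.inRange(hsv[:,290:350],(14,50,110),(30,150,255))
print([ (r,int(m8[r].sum()/255)) for r in range(180,330,6)])
# lower thick-end edge and its world position (top edge z=.060)
```

```text
23.2 [ 0.59944709 -0.20415468  0.04036011] [ 0.26133971 -0.71830821  0.10115102] 0.027085966206558464
tip depth 36.15582728870267 0.03426010905948534
[(180, 0), (186, 0), (192, 7), (198, 0), (204, 0), (210, 0), (216, 0), (222, 0), (228, 0), (234, 0), (240, 60), (246, 60), (252, 60), (258, 60), (264, 60), (270, 60), (276, 60), (282, 60), (288, 60), (294, 60), (300, 60), (306, 60), (312, 60), (318, 0), (324, 0)]
```

Emit:
{"api": "drive_tool", "payload": {
  "targets": [
    {"x": 0, "y": 0, "z": 0, "turn": 0},
    {"x": 0, "y": 0, "z": 0, "turn": 0},
    {"x": 0, "y": 0, "z": 0, "turn": 0},
    {"x": 0, "y": 0, "z": 0, "turn": 0},
    {"x": 0, "y": 0, "z": 0, "turn": 0},
    {"x": 0, "y": 0, "z": 0, "turn": 0},
    {"x": 0, "y": 0, "z": 0, "turn": 0},
    {"x": 0, "y": 0, "z": 0, "turn": 0},
    {"x": 0, "y": 0, "z": 0, "turn": 0},
    {"x": 0, "y": 0, "z": 0, "turn": 0}
  ],
  "gripper": 46
}}

```text
time: 24.08
ee_pos: [0.5992, -0.2041, 0.0403]
tool_rot: [0.369, 3.12, -0.0]
contact_force: [0.1, 0.2, 0.4]
opening: 0.0461
grip_force: 0.0
```

Emit:
{"api": "drive_tool", "payload": {
  "targets": [
    {"x": 0, "y": 0, "z": -5, "turn": 0},
    {"x": 0, "y": 0, "z": -15, "turn": 0},
    {"x": 0, "y": 0, "z": -25, "turn": 0},
    {"x": 0, "y": 0, "z": -30, "turn": 0},
    {"x": 0, "y": 0, "z": -20, "turn": 0},
    {"x": 0, "y": 0, "z": -10, "turn": 0},
    {"x": -10, "y": 0, "z": 0, "turn": 0},
    {"x": -10, "y": 0, "z": 0, "turn": 0},
    {"x": 0, "y": 0, "z": 0, "turn": 0},
    {"x": 0, "y": 0, "z": 0, "turn": 0}
  ]
}}

```text
time: 24.92
ee_pos: [0.6183, -0.2086, 0.1446]
tool_rot: [-0.368, -3.119, -0.0]
contact_force: [-1.3, 0.7, -0.7]
opening: 0.0458
grip_force: 0.0
```

Run:
```python
from h import *
from station import *
np.set_printoptions(suppress=True,precision=4)
s=get_state();print(s["time"],s["ee_pos"],s["contact_force"],s["opening"])
w=grab("wrist","w9")
X=np.array([-.9724,.2334,0]);M=np.array([.583,-.2005,0])
hsv=cv2.cvtColor(w["pixels"],cv2.COLOR_RGB2HSV)
print([(r,tuple(int(a) for a in hsv[r,321])) for r in range(90,262,6)])
# mallet from earlier pics: top0 + wrist5 no; refine from top view
t=grab("top","top9");h=cv2.cvtColor(t["pixels"],cv2.COLOR_RGB2HSV)
wh=cv2.inRange(h,(0,0,150),(180,60,255));n,l,st,ce=cv2.connectedComponentsWithStats(wh)
for k in range(1,n):
    if 270<ce[k][0]<325 and 145<ce[k][1]<190 and st[k,4]>5: print("white",st[k],ce[k],onz(t,*ce[k],.046))
rd=cv2.inRange(h,(0,150,80),(6,255,255))|cv2.inRange(h,(174,150,80),(180,255,255));n,l,st,ce=cv2.connectedComponentsWithStats(rd)
for k in range(1,n):
    if 265<ce[k][0]<300 and 195<ce[k][1]<225: print("red",st[k],ce[k],onz(t,*ce[k],.035))
```

```text
24.9167 [ 0.6183 -0.2086  0.1446] [-1.3445  0.6859 -0.6978] 0.045813251810272425
[(90, (25, 165, 247)), (96, (19, 121, 196)), (102, (10, 3, 242)), (108, (15, 2, 241)), (114, (20, 3, 234)), (120, (20, 176, 177)), (126, (20, 175, 178)), (132, (26, 156, 248)), (138, (26, 156, 248)), (144, (26, 157, 248)), (150, (26, 158, 247)), (156, (22, 106, 228)), (162, (27, 83, 247)), (168, (26, 87, 247)), (174, (26, 89, 248)), (180, (25, 93, 248)), (186, (24, 94, 248)), (192, (24, 96, 248)), (198, (24, 95, 248)), (204, (14, 163, 152)), (210, (15, 164, 229)), (216, (15, 163, 230)), (222, (15, 162, 230)), (228, (15, 165, 226)), (234, (14, 164, 223)), (240, (15, 164, 226)), (246, (14, 165, 148)), (252, (15, 163, 142)), (258, (15, 165, 147))]
white [280 157   9  14  59] [283.9492 163.2373] [0.6468 0.1248 0.046 ]
white [304 165   8  14  60] [307.35   171.8333] [0.6211 0.0576 0.046 ]
red [275 211   8   5  20] [278.45 213.35] [0.5032 0.1416 0.035 ]
```

Emit:
{"api": "drive_tool", "payload": {
  "targets": [
    {"x": 0, "y": 0, "z": -20, "turn": 2.5},
    {"x": 0, "y": 10, "z": -20, "turn": 2.5},
    {"x": 0, "y": 25, "z": -10, "turn": 2.5},
    {"x": 5, "y": 38, "z": 0, "turn": 0},
    {"x": 5, "y": 38, "z": 0, "turn": 0},
    {"x": 5, "y": 38, "z": 0, "turn": 0},
    {"x": 5, "y": 38, "z": 0, "turn": 0},
    {"x": 5, "y": 38, "z": 0, "turn": 0},
    {"x": 0, "y": 38, "z": 0, "turn": 0},
    {"x": 0, "y": 30, "z": 0, "turn": 0}
  ],
  "gripper": 60
}}

```text
time: 25.85
ee_pos: [0.6978, 0.0775, 0.195]
tool_rot: [-0.569, -3.089, -0.001]
contact_force: [-0.1, 0.3, 0.3]
opening: 0.0602
grip_force: 0.0
```

Emit:
{"api": "drive_tool", "payload": {
  "targets": [
    {"x": 0, "y": 0, "z": 0, "turn": 0},
    {"x": 0, "y": 0, "z": 0, "turn": 0},
    {"x": 0, "y": 0, "z": 0, "turn": 0},
    {"x": 0, "y": 0, "z": 0, "turn": 0},
    {"x": 0, "y": 0, "z": 0, "turn": 0},
    {"x": 0, "y": 0, "z": 0, "turn": 0},
    {"x": 0, "y": 0, "z": 0, "turn": 0},
    {"x": 0, "y": 0, "z": 0, "turn": 0},
    {"x": 0, "y": 0, "z": 0, "turn": 0},
    {"x": 0, "y": 0, "z": 0, "turn": 0}
  ]
}}

```text
time: 26.68
ee_pos: [0.6983, 0.0743, 0.1953]
tool_rot: [0.572, 3.089, -0.0]
contact_force: [0.8, -0.1, -0.3]
opening: 0.0602
grip_force: 0.0
```

Run:
```python
from h import *
from station import *
np.set_printoptions(suppress=True,precision=4)
s=get_state();print(s["time"],s["ee_pos"],Ro.from_rotvec(s["tool_rot"]).as_matrix()[:2,0])
print("thick end",onz(load("w9"),321.5,201,.060))
w=grab("wrist","w10");h=cv2.cvtColor(w["pixels"],cv2.COLOR_RGB2HSV)
def comps(m,nm,z,amin):
    n,l,st,ce=cv2.connectedComponentsWithStats(m)
    for k in range(1,n):
        if st[k,4]>amin:
            r=cv2.minAreaRect(np.argwhere(l==k)[:,::-1].astype(np.float32));print(nm,st[k],r,onz(w,*r[0],z))
comps(cv2.inRange(h,(0,0,120),(180,40,255)),"white",.046,150)
comps(cv2.inRange(h,(0,170,90),(6,255,255))|cv2.inRange(h,(174,170,90),(180,255,255)),"red",.035,30)
comps(cv2.inRange(h,(13,40,110),(30,150,255)),"wood",.035,500)
```

```text
26.6833 [0.6983 0.0743 0.1953] [-0.9336  0.3582]
thick end [ 0.6127 -0.2069  0.06  ]
white [263  86  16  49 685] ((270.9367370605469, 109.98179626464844), (48.49958419799805, 14.029492378234863), 87.61405944824219) [0.6193 0.0583 0.046 ]
white [345  86  16  49 717] ((352.70819091796875, 110.00579071044922), (14.6887788772583, 48.342464447021484), 1.5911403894424438) [0.6445 0.1242 0.046 ]
white [ 258  239   92   82 5845] ((303.0600280761719, 279.4200134277344), (87.80000305175781, 83.80000305175781), 36.869895935058594) [0.7821 0.0226 0.046 ]
white [  0 305  52  51 456] ((27.690879821777344, 327.6732177734375), (57.07019805908203, 39.84101486206055), 66.4477310180664) [ 0.731  -0.2723  0.046 ]
white [ 529  312   55   47 1547] ((560.4585571289062, 327.411376953125), (57.22355651855469, 34.7911262512207), 40.971736907958984) [0.9335 0.2564 0.046 ]
wood [ 298    0   30   85 2408] ((312.5, 42.0), (84.0, 29.0), 90.0) [0.5808 0.1116 0.035 ]
wood [  525    96   115   110 10198] ((582.0, 150.5), (109.0, 114.0), 90.0) [0.7554 0.3115 0.035 ]
wood [  0 175  34  39 999] ((14.216217041015625, 192.79730224609375), (35.51018524169922, 34.68818664550781), 80.53767395019531) [ 0.6008 -0.2051  0.035 ]
```

View pics/w10.png

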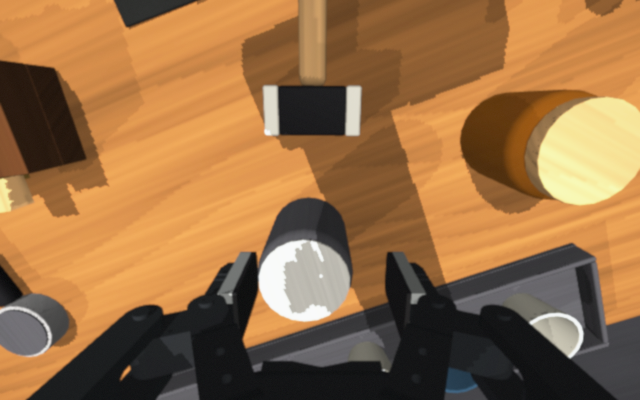

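The mallet is in line with the tool: white faces at (271,110) and (353,110), handle centre column 312.5. The canister is at (305,270). The thick end of the wedge, measured at (0.6127, -0.2069), confirms that it is 36 mm in. On to gripping the handle.

Emit:
{"api": "drive_tool", "payload": {
  "targets": [
    {"x": 20, "y": -1, "z": 0, "turn": 0},
    {"x": 30, "y": -2, "z": 0, "turn": 0},
    {"x": 30, "y": -3, "z": 0, "turn": 0},
    {"x": 19.5, "y": -2, "z": 0, "turn": 0},
    {"x": 10, "y": 0, "z": 20, "turn": 0},
    {"x": 0, "y": 0, "z": 30, "turn": 0},
    {"x": 0, "y": 0, "z": 30, "turn": 0},
    {"x": 0, "y": 0, "z": 25, "turn": 0},
    {"x": 0, "y": 0, "z": 15, "turn": 0},
    {"x": 0, "y": 0, "z": 0, "turn": 0}
  ]
}}

```text
time: 27.57
ee_pos: [0.5898, 0.1061, 0.0713]
tool_rot: [-0.57, -3.082, 0.003]
contact_force: [-0.9, -0.7, 0.1]
opening: 0.0602
grip_force: 0.0
```

Emit:
{"api": "drive_tool", "payload": {
  "targets": [
    {"x": 0, "y": 0, "z": 15, "turn": 0},
    {"x": 0, "y": 0, "z": 15, "turn": 0},
    {"x": 0, "y": 0, "z": 15, "turn": 0},
    {"x": 0, "y": 0, "z": 12, "turn": 0},
    {"x": 0, "y": 0, "z": 8, "turn": 0},
    {"x": 0, "y": 0, "z": 4, "turn": 0},
    {"x": 0, "y": 0, "z": 0, "turn": 0},
    {"x": 0, "y": 0, "z": 0, "turn": 0},
    {"x": 0, "y": 0, "z": 0, "turn": 0},
    {"x": 0, "y": 0, "z": 0, "turn": 0}
  ]
}}

```text
time: 28.4
ee_pos: [0.5941, 0.1063, 0.0073]
tool_rot: [0.571, 3.087, 0.001]
contact_force: [0.7, 0.6, 0.2]
opening: 0.0598
grip_force: 0.0
```

Emit:
{"api": "drive_tool", "payload": {
  "targets": [
    {"x": 0, "y": 0, "z": 0, "turn": 0},
    {"x": 0, "y": 0, "z": 0, "turn": 0},
    {"x": 0, "y": 0, "z": 0, "turn": 0},
    {"x": 0, "y": 0, "z": 0, "turn": 0},
    {"x": 0, "y": 0, "z": 0, "turn": 0},
    {"x": 0, "y": 0, "z": 0, "turn": 0},
    {"x": 0, "y": 0, "z": 0, "turn": 0},
    {"x": 0, "y": 0, "z": 0, "turn": 0},
    {"x": 0, "y": 0, "z": 0, "turn": 0},
    {"x": 0, "y": 0, "z": 0, "turn": 0}
  ],
  "gripper": 15,
  "force": 110
}}

```text
time: 29.23
ee_pos: [0.5934, 0.1061, 0.0068]
tool_rot: [0.572, 3.088, -0.0]
contact_force: [-1.4, -1.1, 6.1]
opening: 0.0222
grip_force: 107.8
```

Emit:
{"api": "drive_tool", "payload": {
  "targets": [
    {"x": 0, "y": 0, "z": -5, "turn": 0},
    {"x": 0, "y": 0, "z": -12, "turn": 0},
    {"x": 0, "y": 0, "z": -20, "turn": 0},
    {"x": 0, "y": 0, "z": -25, "turn": 0},
    {"x": 0, "y": 0, "z": -25, "turn": 0},
    {"x": 0, "y": 0, "z": -25, "turn": 0},
    {"x": 0, "y": 0, "z": -20, "turn": 2},
    {"x": 0, "y": 0, "z": -12, "turn": 4},
    {"x": 0, "y": 0, "z": -6, "turn": 6},
    {"x": 0, "y": 0, "z": 0, "turn": 7}
  ]
}}

```text
time: 30.07
ee_pos: [0.594, 0.1064, 0.1579]
tool_rot: [1.081, 2.948, 0.002]
contact_force: [0.3, 0.0, -3.3]
opening: 0.0223
grip_force: 107.7
```

Emit:
{"api": "drive_tool", "payload": {
  "targets": [
    {"x": 0, "y": 0, "z": 0, "turn": 7},
    {"x": 0, "y": 0, "z": 0, "turn": 7},
    {"x": 0, "y": 0, "z": 0, "turn": 7},
    {"x": 0, "y": 0, "z": 0, "turn": 7},
    {"x": 0, "y": 0, "z": 0, "turn": 7},
    {"x": 0, "y": 0, "z": 0, "turn": 7},
    {"x": 0, "y": 0, "z": 0, "turn": 7},
    {"x": 0, "y": 0, "z": 0, "turn": 7},
    {"x": 0, "y": 0, "z": 0, "turn": 5},
    {"x": 0, "y": 0, "z": 0, "turn": 2.5}
  ]
}}

```text
time: 30.9
ee_pos: [0.5924, 0.1063, 0.1554]
tool_rot: [-2.469, -1.94, 0.002]
contact_force: [0.2, -0.3, -2.8]
opening: 0.0226
grip_force: 107.8
```

Emit:
{"api": "drive_tool", "payload": {
  "targets": [
    {"x": -12, "y": 7, "z": 0, "turn": 0},
    {"x": -25, "y": 14, "z": 0, "turn": 0},
    {"x": -34, "y": 19, "z": 0, "turn": 0},
    {"x": -35, "y": 20, "z": 0, "turn": 0},
    {"x": -35, "y": 20, "z": 0, "turn": 0},
    {"x": -35, "y": 20, "z": 0, "turn": 0},
    {"x": -34, "y": 19, "z": 0, "turn": 0},
    {"x": -25, "y": 14, "z": 0, "turn": 0},
    {"x": -15, "y": 8, "z": 0, "turn": 0},
    {"x": -8, "y": 4, "z": 0, "turn": 0}
  ]
}}

```text
time: 31.73
ee_pos: [0.6738, -0.1823, 0.1551]
tool_rot: [-2.469, -1.942, 0.002]
contact_force: [-0.5, -0.3, -2.5]
opening: 0.0221
grip_force: 108.0
```

Run:
```python
from h import *
from station import *
np.set_printoptions(suppress=True,precision=4)
s=get_state();print(s["time"],s["ee_pos"],Ro.from_rotvec(s["tool_rot"]).as_matrix()[:2,0],s["contact_force"],s["opening"])
print(totool(s,[.6745,-.1793,.034]))
t=grab("top","top11");h=cv2.cvtColor(t["pixels"],cv2.COLOR_RGB2HSV)
m=cv2.inRange(h,(0,0,150),(180,60,255));n,l,st,ce=cv2.connectedComponentsWithStats(m)
for k in range(1,n):
    if 350<ce[k][0]<440 and 120<ce[k][1]<220 and st[k,4]>5: print("white",st[k],ce[k],onz(t,*ce[k],s["ee_pos"][2]+.039))
```

```text
31.7333 [ 0.6738 -0.1823  0.1551] [0.2358 0.9718] [-0.4889 -0.2791 -2.4632] 0.022082030845319667
[  3.1   0.1 121.1]
white [ 399   58   75  183 2928] [436.3945 149.1574] [ 0.6499 -0.2733  0.1941]
```

Emit:
{"api": "drive_tool", "payload": {
  "targets": [
    {"x": 3, "y": 0, "z": 8, "turn": 0},
    {"x": 0, "y": 0, "z": 16, "turn": 0},
    {"x": 0, "y": 0, "z": 20, "turn": 0},
    {"x": 0, "y": 0, "z": 20, "turn": 0},
    {"x": 0, "y": 0, "z": 20, "turn": 0},
    {"x": 0, "y": 0, "z": 16, "turn": 0},
    {"x": 0, "y": 0, "z": 10, "turn": 0},
    {"x": 0, "y": 0, "z": 6, "turn": 0},
    {"x": 0, "y": 0, "z": 4, "turn": 0},
    {"x": 0, "y": 0, "z": 0, "turn": 0}
  ]
}}

```text
time: 32.62
ee_pos: [0.6746, -0.1747, 0.0359]
tool_rot: [-2.465, -1.946, 0.0]
contact_force: [0.3, -0.1, -2.5]
opening: 0.0222
grip_force: 108.1
```

Run:
```python
from h import *
from station import *
s=get_state();print(s["time"],s["ee_pos"],s["contact_force"])
c=grab("side","s12");i=cv2.imread("pics/s12.png")
X=np.array([-.9724,.2334,0]);M=np.array([.583,-.2005,.05])
p=proj(c,M).astype(int);print(p)
y0=max(p[1]-50,0);x0=max(p[0]-60,0)
w=cv2.imread("pics/w12.png") if 0 else grab("wrist","w12")["pixels"][:,:,::-1]
a=cv2.resize(i[y0:y0+100,x0:x0+133],(400,300),interpolation=cv2.INTER_CUBIC);b=cv2.resize(w,(400,250))
cv2.imwrite("pics/crop12.png",np.hstack([a,cv2.copyMakeBorder(b,0,50,0,0,cv2.BORDER_CONSTANT)]))
```

```text
32.6167 [ 0.67456392 -0.17472599  0.03591816] [ 0.30277851 -0.05723596 -2.48997932]
[364 238]
```

View pics/crop12.png

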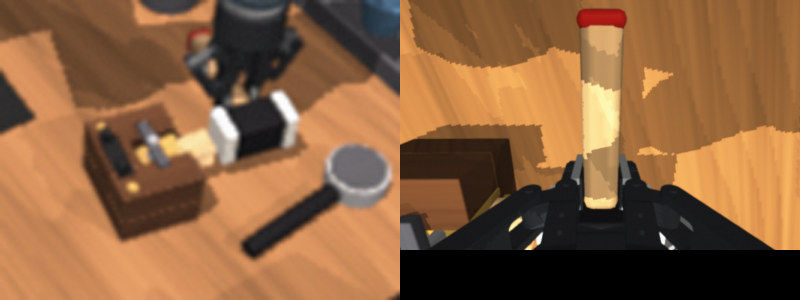

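I've now viewed 13 pictures against the limit of 10, so I'll view no more and work from numbers only. The last one shows the mallet head square behind the started wedge. I'll shift 4 mm sideways and advance while watching the force.

Emit:
{"api": "drive_tool", "payload": {
  "targets": [
    {"x": -2, "y": 0, "z": 0, "turn": 0},
    {"x": -2, "y": -2, "z": 0, "turn": 0},
    {"x": 0, "y": -3, "z": 0, "turn": 0},
    {"x": 0, "y": -3, "z": 0, "turn": 0},
    {"x": 0, "y": -2, "z": 0, "turn": 0},
    {"x": 0, "y": -2, "z": 0, "turn": 0},
    {"x": 0, "y": -2, "z": 0, "turn": 0},
    {"x": 0, "y": -1, "z": 0, "turn": 0},
    {"x": 0, "y": 0, "z": 0, "turn": 0},
    {"x": 0, "y": 0, "z": 0, "turn": 0}
  ]
}}

```text
time: 33.55
ee_pos: [0.6592, -0.1759, 0.0363]
tool_rot: [-2.467, -1.945, 0.0]
contact_force: [1.3, 0.2, -3.4]
opening: 0.0227
grip_force: 108.0
```

Emit:
{"api": "drive_tool", "payload": {
  "targets": [
    {"x": 0, "y": -1, "z": 0, "turn": 0},
    {"x": 0, "y": -1, "z": 0, "turn": 0},
    {"x": 0, "y": -1, "z": 0, "turn": 0},
    {"x": 0, "y": -1, "z": 0, "turn": 0},
    {"x": 0, "y": -1, "z": 0, "turn": 0},
    {"x": 0, "y": 0, "z": 0, "turn": 0},
    {"x": 0, "y": 0, "z": 0, "turn": 0},
    {"x": 0, "y": 0, "z": 0, "turn": 0},
    {"x": 0, "y": 0, "z": 0, "turn": 0},
    {"x": 0, "y": 0, "z": 0, "turn": 0}
  ]
}}

```text
time: 34.38
ee_pos: [0.6562, -0.1752, 0.0368]
tool_rot: [2.464, 1.944, 0.004]
contact_force: [5.1, -1.2, -4.7]
opening: 0.0223
grip_force: 107.9
```

Run:
```python
from h import *
from station import *
s=get_state();X=np.array([-.9724,.2334,0]);M=np.array([.583,-.2005,0]);R=Ro.from_rotvec(s["tool_rot"]).as_matrix()
hd=s["ee_pos"]-.042*R[:,0]
print(s["time"],s["ee_pos"],s["contact_force"],"push",-s["contact_force"]@X,"face out mm",-((hd+.042*X-M)@X)*1000,"lat",np.cross(X,hd-M)[2]*1000)
```

```text
34.3833 [ 0.65620503 -0.17519976  0.03676113] [ 5.14882327 -1.15524945 -4.66101839] push 5.276350969054721 face out mm 23.31294937950787 lat 0.3127617654998041
```

Emit:
{"api": "drive_tool", "payload": {
  "targets": [
    {"x": 0, "y": -1, "z": 0, "turn": 0},
    {"x": 0, "y": -1, "z": 0, "turn": 0},
    {"x": 0, "y": -1, "z": 0, "turn": 0},
    {"x": 0, "y": -1, "z": 0, "turn": 0},
    {"x": 0, "y": -1, "z": 0, "turn": 0},
    {"x": 0, "y": -1, "z": 0, "turn": 0},
    {"x": 0, "y": -1, "z": 0, "turn": 0},
    {"x": 0, "y": -1, "z": 0, "turn": 0},
    {"x": 0, "y": 0, "z": 0, "turn": 0},
    {"x": 0, "y": 0, "z": 0, "turn": 0}
  ]
}}

```text
time: 35.22
ee_pos: [0.6497, -0.1736, 0.037]
tool_rot: [2.462, 1.944, 0.006]
contact_force: [7.2, -2.0, -7.3]
opening: 0.0221
grip_force: 108.0
```

Emit:
{"api": "drive_tool", "payload": {
  "targets": [
    {"x": 0, "y": -1, "z": 0, "turn": 0},
    {"x": 0, "y": -1, "z": 0, "turn": 0},
    {"x": 0, "y": -1, "z": 0, "turn": 0},
    {"x": 0, "y": 0, "z": 0, "turn": 0},
    {"x": 0, "y": 0, "z": 0, "turn": 0},
    {"x": 0, "y": 0, "z": 0, "turn": 0},
    {"x": 0, "y": 0, "z": 0, "turn": 0},
    {"x": 0, "y": 0, "z": 0, "turn": 0},
    {"x": 0, "y": 0, "z": 0, "turn": 0},
    {"x": 0, "y": 0, "z": 0, "turn": 0}
  ]
}}

```text
time: 36.05
ee_pos: [0.6472, -0.173, 0.0371]
tool_rot: [2.462, 1.943, 0.007]
contact_force: [8.2, -2.0, -7.5]
opening: 0.0221
grip_force: 108.0
```

```bash
cat > st.py <<'E'
from h import *
from station import *
s=get_state();X=np.array([-.9724,.2334,0]);M=np.array([.583,-.2005,0]);R=Ro.from_rotvec(s["tool_rot"]).as_matrix()
hd=s["ee_pos"]-.042*R[:,0]
print(s["time"],s["ee_pos"],s["contact_force"],"push",-s["contact_force"]@X,"face out mm",-((hd+.042*X-M)@X)*1000,"lat",np.cross(X,hd-M)[2]*1000,"yaw",np.degrees(np.arctan2(R[1,0],R[0,0])),s["wrist_torque"])
E
python3 st.py
```

```text
36.05 [ 0.64719123 -0.17302702  0.03707602] [ 8.2363974  -1.99790517 -7.54544609] push 8.475383894128159 face out mm 14.060815978262044 lat 0.30379171574193736 yaw 76.57798631028781 [-0.18762206 -1.79406913  0.33778636]
```

Emit:
{"api": "drive_tool", "payload": {
  "targets": [
    {"x": 0, "y": -1, "z": 0, "turn": 0},
    {"x": 0, "y": -1, "z": 0, "turn": 0},
    {"x": 0, "y": -1, "z": 0, "turn": 0},
    {"x": 0, "y": 0, "z": 0, "turn": 0},
    {"x": 0, "y": 0, "z": 0, "turn": 0},
    {"x": 0, "y": 0, "z": 0, "turn": 0},
    {"x": 0, "y": 0, "z": 0, "turn": 0},
    {"x": 0, "y": 0, "z": 0, "turn": 0},
    {"x": 0, "y": 0, "z": 0, "turn": 0},
    {"x": 0, "y": 0, "z": 0, "turn": 0}
  ]
}}

```text
time: 36.88
ee_pos: [0.6448, -0.1724, 0.0372]
tool_rot: [2.461, 1.943, 0.008]
contact_force: [9.5, -2.1, -8.2]
opening: 0.0225
grip_force: 108.0
```

Emit:
{"api": "drive_tool", "payload": {
  "targets": [
    {"x": 0, "y": -1, "z": 0, "turn": 0},
    {"x": 0, "y": -1, "z": 0, "turn": 0},
    {"x": 0, "y": -1, "z": 0, "turn": 0},
    {"x": 0, "y": 0, "z": 0, "turn": 0},
    {"x": 0, "y": 0, "z": 0, "turn": 0},
    {"x": 0, "y": 0, "z": 0, "turn": 0},
    {"x": 0, "y": 0, "z": 0, "turn": 0},
    {"x": 0, "y": 0, "z": 0, "turn": 0},
    {"x": 0, "y": 0, "z": 0, "turn": 0},
    {"x": 0, "y": 0, "z": 0, "turn": 0}
  ]
}}

```text
time: 37.72
ee_pos: [0.6439, -0.1721, 0.0378]
tool_rot: [2.458, 1.942, 0.012]
contact_force: [12.7, -3.2, -9.0]
opening: 0.022
grip_force: 108.2
```

```bash
python3 st.py
```

```text
37.7167 [ 0.64393246 -0.17213416  0.03781471] [12.69512729 -3.19954248 -9.04773656] push 13.091514986581759 face out mm 10.708995923852672 lat 0.19611746019556653 yaw 76.61263871615266 [-0.25227877 -2.79740879  0.51900511]
```

Emit:
{"api": "drive_tool", "payload": {
  "targets": [
    {"x": 0, "y": -1, "z": 0, "turn": 0},
    {"x": 0, "y": -1, "z": 0, "turn": 0},
    {"x": 0, "y": -1, "z": 0, "turn": 0},
    {"x": 0, "y": -1, "z": 0, "turn": 0},
    {"x": 0, "y": 0, "z": 0, "turn": 0},
    {"x": 0, "y": 0, "z": 0, "turn": 0},
    {"x": 0, "y": 0, "z": 0, "turn": 0},
    {"x": 0, "y": 0, "z": 0, "turn": 0},
    {"x": 0, "y": 0, "z": 0, "turn": 0},
    {"x": 0, "y": 0, "z": 0, "turn": 0}
  ]
}}

```text
time: 38.55
ee_pos: [0.6438, -0.1719, 0.0391]
tool_rot: [2.453, 1.939, 0.02]
contact_force: [19.2, -2.8, -11.6]
opening: 0.0221
grip_force: 108.3
```

Emit:
{"api": "drive_tool", "payload": {
  "targets": [
    {"x": 0, "y": -1, "z": 0, "turn": 0},
    {"x": 0, "y": -1, "z": 0, "turn": 0},
    {"x": 0, "y": -1, "z": 0, "turn": 0},
    {"x": 0, "y": -1, "z": 0, "turn": 0},
    {"x": 0, "y": 0, "z": 0, "turn": 0},
    {"x": 0, "y": 0, "z": 0, "turn": 0},
    {"x": 0, "y": 0, "z": 0, "turn": 0},
    {"x": 0, "y": 0, "z": 0, "turn": 0},
    {"x": 0, "y": 0, "z": 0, "turn": 0},
    {"x": 0, "y": 0, "z": 0, "turn": 0}
  ]
}}

```text
time: 39.38
ee_pos: [0.6437, -0.1718, 0.0404]
tool_rot: [2.448, 1.937, 0.027]
contact_force: [26.1, -5.4, -13.3]
opening: 0.022
grip_force: 108.5
```

```bash
python3 st.py
```

```text
39.3833 [ 0.64369733 -0.17175733  0.04037038] [ 26.09225664  -5.37457004 -13.27000962] push 26.626535000132826 face out mm 10.460030193457241 lat -0.11565255392744986 yaw 76.70489510042617 [-0.52871076 -5.62805494  0.83971585]
```

The wedge is against the stop: force rose from 13 to 27 N with no travel. I'll back off, lift, and put the mallet back where it lay.

Emit:
{"api": "drive_tool", "payload": {
  "targets": [
    {"x": 0, "y": 3, "z": 0, "turn": 0},
    {"x": 0, "y": 4, "z": 0, "turn": 0},
    {"x": 0, "y": 5, "z": 0, "turn": 0},
    {"x": 0, "y": 6, "z": 0, "turn": 0},
    {"x": 0, "y": 8, "z": 0, "turn": 0},
    {"x": 0, "y": 8, "z": 0, "turn": 0},
    {"x": 0, "y": 4, "z": 0, "turn": 0},
    {"x": 0, "y": 0, "z": 0, "turn": 0},
    {"x": 0, "y": 0, "z": 0, "turn": 0},
    {"x": 0, "y": 0, "z": 0, "turn": 0}
  ]
}}

```text
time: 40.22
ee_pos: [0.6662, -0.1776, 0.036]
tool_rot: [-2.466, -1.945, 0.001]
contact_force: [0.5, -0.2, -2.1]
opening: 0.0226
grip_force: 110.5
```

```bash
python3 st.py
```

```text
40.2167 [ 0.66622815 -0.17761422  0.03601522] [ 0.48823345 -0.22282621 -2.14633701] push 0.5267658441694889 face out mm 33.59891683127371 lat 0.3212045237953806 yaw 76.51790223143067 [ 0.11495904  0.01901525 -0.00270914]
```

Emit:
{"api": "drive_tool", "payload": {
  "targets": [
    {"x": 0, "y": 0, "z": -8, "turn": 0},
    {"x": 0, "y": 0, "z": -16, "turn": 0},
    {"x": 0, "y": 0, "z": -20, "turn": 0},
    {"x": 0, "y": 0, "z": -20, "turn": 0},
    {"x": 0, "y": 0, "z": -20, "turn": 0},
    {"x": 0, "y": 0, "z": -16, "turn": 0},
    {"x": 0, "y": 0, "z": -12, "turn": 0},
    {"x": 0, "y": 0, "z": -8, "turn": 0},
    {"x": 0, "y": 0, "z": 0, "turn": 0},
    {"x": 0, "y": 0, "z": 0, "turn": 0}
  ]
}}

```text
time: 41.05
ee_pos: [0.6671, -0.1779, 0.1567]
tool_rot: [2.466, 1.945, 0.001]
contact_force: [0.5, -0.1, -2.9]
opening: 0.0219
grip_force: 110.5
```

Run:
```python
from h import *
from station import *
s=get_state();print(s["time"],s["ee_pos"],s["tool_rot"],s["contact_force"],totool(s,[.5934,.1061,.157]))
```

```text
41.05 [ 0.66710656 -0.17786179  0.1566896 ] [2.46622700e+00 1.94498142e+00 5.14869560e-04] [ 0.46124534 -0.10874239 -2.87939281] [ 259.  -137.9   -0.5]
```

Emit:
{"api": "drive_tool", "payload": {
  "targets": [
    {"x": 12, "y": -6, "z": 0, "turn": 0},
    {"x": 25, "y": -14, "z": 0, "turn": 0},
    {"x": 34, "y": -18, "z": 0, "turn": 0},
    {"x": 35, "y": -19, "z": 0, "turn": 0},
    {"x": 35, "y": -19, "z": 0, "turn": 0},
    {"x": 35, "y": -19, "z": 0, "turn": 0},
    {"x": 34, "y": -18, "z": 0, "turn": 0},
    {"x": 25, "y": -13, "z": 0, "turn": 0},
    {"x": 16, "y": -8, "z": 0, "turn": 0},
    {"x": 8, "y": -4, "z": 0, "turn": 0}
  ]
}}

```text
time: 41.88
ee_pos: [0.5911, 0.1089, 0.155]
tool_rot: [-2.462, -1.948, 0.003]
contact_force: [0.3, -0.5, -2.9]
opening: 0.0224
grip_force: 110.6
```

Emit:
{"api": "drive_tool", "payload": {
  "targets": [
    {"x": 0, "y": 0, "z": 0, "turn": -3},
    {"x": 0, "y": 0, "z": 0, "turn": -6},
    {"x": 0, "y": 0, "z": 0, "turn": -7},
    {"x": 0, "y": 0, "z": 0, "turn": -7},
    {"x": 0, "y": 0, "z": 0, "turn": -7},
    {"x": 0, "y": 0, "z": 0, "turn": -7},
    {"x": 0, "y": 0, "z": 0, "turn": -7},
    {"x": 0, "y": 0, "z": 0, "turn": -7},
    {"x": 0, "y": 0, "z": 0, "turn": -7},
    {"x": 0, "y": 0, "z": 0, "turn": -7}
  ]
}}

```text
time: 42.72
ee_pos: [0.5928, 0.1051, 0.1552]
tool_rot: [-1.027, -2.967, 0.002]
contact_force: [-1.9, -0.3, -2.6]
opening: 0.0221
grip_force: 110.6
```

Emit:
{"api": "drive_tool", "payload": {
  "targets": [
    {"x": 0, "y": 0, "z": 0, "turn": -7},
    {"x": 0, "y": 0, "z": 0, "turn": -6},
    {"x": 0, "y": 0, "z": 0, "turn": -4.5},
    {"x": 0, "y": 0, "z": 8, "turn": 0},
    {"x": 0, "y": 0, "z": 18, "turn": 0},
    {"x": 0, "y": 0, "z": 25, "turn": 0},
    {"x": 0, "y": 0, "z": 25, "turn": 0},
    {"x": 0, "y": 0, "z": 20, "turn": 0},
    {"x": 0, "y": 0, "z": 12, "turn": 0},
    {"x": 0, "y": 0, "z": 0, "turn": 0}
  ]
}}

```text
time: 43.55
ee_pos: [0.5895, 0.1053, 0.0436]
tool_rot: [-0.575, -3.081, 0.004]
contact_force: [-0.9, 0.5, -2.7]
opening: 0.0221
grip_force: 110.5
```

Run:
```python
from h import *
from station import *
np.set_printoptions(suppress=True,precision=4)
s=get_state();print(s["time"],s["ee_pos"],s["tool_rot"],s["contact_force"],totool(s,[.5934,.1061,.0075]))
M=np.array([.583,-.2005,.060]);out=np.array([.9724,-.2334,0])
t=grab("top","top13")
for k in (-40,-5,5,9,12,15,18,22,30,40):
    u,v=proj(t,M+out*k/1000);print(k,u.round(1),v.round(1),cv2.cvtColor(t["pixels"],cv2.COLOR_RGB2HSV)[int(round(v)),int(round(u))])
```

```text
43.55 [0.5895 0.1053 0.0436] [-0.5746 -3.0806  0.004 ] [-0.9426  0.5396 -2.7322] [-3.6  2.3 36.1]
-40 395.7 197.0 [ 19 125 178]
-5 398.2 185.0 [ 22 129 213]
5 398.9 181.6 [ 22  84 227]
9 399.2 180.3 [ 21  90 223]
12 399.4 179.2 [ 19 101 185]
15 399.6 178.2 [ 14 134 135]
18 399.8 177.2 [ 13 142 149]
22 400.1 175.9 [ 13 139 172]
30 400.7 173.1 [ 13 140 199]
40 401.4 169.8 [ 13 139 204]
```

The top view puts the wedge's thick end about 12 mm out, so it's home. Now to lay the mallet down.

Emit:
{"api": "drive_tool", "payload": {
  "targets": [
    {"x": 0, "y": 0, "z": 10, "turn": 0},
    {"x": 0, "y": 0, "z": 10, "turn": 0},
    {"x": 0, "y": 0, "z": 7, "turn": 0},
    {"x": 0, "y": 0, "z": 4, "turn": 0},
    {"x": 0, "y": 0, "z": 2, "turn": 0},
    {"x": 0, "y": 0, "z": 1.5, "turn": 0},
    {"x": 0, "y": 0, "z": 1, "turn": 0},
    {"x": 0, "y": 0, "z": 0, "turn": 0},
    {"x": 0, "y": 0, "z": 0, "turn": 0},
    {"x": 0, "y": 0, "z": 0, "turn": 0}
  ]
}}

```text
time: 44.43
ee_pos: [0.5935, 0.1062, 0.0131]
tool_rot: [0.572, 3.088, 0.0]
contact_force: [-0.7, -0.2, -2.8]
opening: 0.0221
grip_force: 110.5
```

Emit:
{"api": "drive_tool", "payload": {
  "targets": [
    {"x": 0, "y": 0, "z": 2, "turn": 0},
    {"x": 0, "y": 0, "z": 2, "turn": 0},
    {"x": 0, "y": 0, "z": 1, "turn": 0},
    {"x": 0, "y": 0, "z": 0.5, "turn": 0},
    {"x": 0, "y": 0, "z": 0.5, "turn": 0},
    {"x": 0, "y": 0, "z": 0, "turn": 0},
    {"x": 0, "y": 0, "z": 0, "turn": 0},
    {"x": 0, "y": 0, "z": 0, "turn": 0},
    {"x": 0, "y": 0, "z": 0, "turn": 0},
    {"x": 0, "y": 0, "z": 0, "turn": 0}
  ]
}}

```text
time: 45.27
ee_pos: [0.593, 0.1062, 0.0069]
tool_rot: [-0.572, -3.089, 0.0]
contact_force: [-2.3, 0.0, 1.9]
opening: 0.0222
grip_force: 111.1
```

Emit:
{"api": "drive_tool", "payload": {
  "targets": [
    {"x": 0, "y": 0, "z": 0, "turn": 0},
    {"x": 0, "y": 0, "z": 0, "turn": 0},
    {"x": 0, "y": 0, "z": 0, "turn": 0},
    {"x": 0, "y": 0, "z": 0, "turn": 0},
    {"x": 0, "y": 0, "z": 0, "turn": 0},
    {"x": 0, "y": 0, "z": 0, "turn": 0},
    {"x": 0, "y": 0, "z": 0, "turn": 0},
    {"x": 0, "y": 0, "z": 0, "turn": 0},
    {"x": 0, "y": 0, "z": 0, "turn": 0},
    {"x": 0, "y": 0, "z": 0, "turn": 0}
  ],
  "gripper": 60
}}

```text
time: 46.1
ee_pos: [0.5932, 0.1062, 0.0068]
tool_rot: [0.572, 3.089, -0.0]
contact_force: [0.5, -0.5, 0.5]
opening: 0.0596
grip_force: 0.0
```

Emit:
{"api": "drive_tool", "payload": {
  "targets": [
    {"x": 0, "y": 0, "z": -10, "turn": 0},
    {"x": 0, "y": 0, "z": -20, "turn": 0},
    {"x": 0, "y": 0, "z": -30, "turn": 0},
    {"x": 0, "y": 0, "z": -30, "turn": 0},
    {"x": 0, "y": 0, "z": -30, "turn": 0},
    {"x": -20, "y": 0, "z": -20, "turn": 0},
    {"x": -30, "y": 0, "z": -10, "turn": 0},
    {"x": -20, "y": 0, "z": 0, "turn": 0},
    {"x": 0, "y": 0, "z": 0, "turn": 0},
    {"x": 0, "y": 0, "z": 0, "turn": 0}
  ]
}}

```text
time: 46.93
ee_pos: [0.6593, 0.0807, 0.1572]
tool_rot: [0.573, 3.088, 0.0]
contact_force: [0.0, 0.3, 0.1]
opening: 0.0602
grip_force: 0.0
```

Run:
```python
from h import *
from station import *
np.set_printoptions(suppress=True,precision=4)
s=get_state();print(s["time"],s["ee_pos"],s["contact_force"])
w=grab("wrist","w14");h=cv2.cvtColor(w["pixels"],cv2.COLOR_RGB2HSV)
m=cv2.inRange(h,(0,0,120),(180,40,255));n,l,st,ce=cv2.connectedComponentsWithStats(m)
for k in range(1,n):
    if st[k,4]>150:
        r=cv2.minAreaRect(np.argwhere(l==k)[:,::-1].astype(np.float32));print(st[k],r,onz(w,*r[0],.046))
```

```text
46.9333 [0.6593 0.0807 0.1572] [0.0144 0.3177 0.1003]
[608   0  32  22 474] ((623.5, 10.5), (21.0, 31.0), 90.0) [0.6082 0.324  0.046 ]
[268 133  18  56 867] ((275.98065185546875, 160.63259887695312), (55.291893005371094, 16.608591079711914), 86.98721313476562) [0.618  0.0588 0.046 ]
[357 134  19  55 843] ((365.99774169921875, 161.04751586914062), (16.172151565551758, 54.319400787353516), 2.726311206817627) [0.6436 0.1246 0.046 ]
[221 253  28  50 430] ((233.20538330078125, 275.9789733886719), (13.216419219970703, 53.199520111083984), 19.50244903564453) [ 0.698  -0.0166  0.046 ]
[ 263  315  101   53 4044] ((313.0, 341.0), (52.0, 100.0), 90.0) [0.787  0.0235 0.046 ]
[  0 360  39  31 240] ((20.634906768798828, 372.2362976074219), (47.785037994384766, 10.809057235717773), 35.83765411376953) [ 0.719  -0.2547  0.046 ]
[  0 368  29  30 342] ((14.000015258789062, 380.5000305175781), (37.47665786743164, 16.26345443725586), 45.0) [ 0.7252 -0.267   0.046 ]
[590 374  23  21 166] ((602.4248046875, 382.3717041015625), (29.726781845092773, 7.33762264251709), 41.18592834472656) [0.9346 0.271  0.046 ]
```

The mallet is flat where it started: both faces are at the 46 mm plane, 71 mm apart as before. Handing in.

```bash
python3 -c "
from station import *
print(close_job())"
```

```text
the job is handed in; nothing more can be done
None
```

The job is handed in, though no verdict was shown: by my measurements the wedge is home against the end of the slot, driven there by a steady mallet push rather than separate taps, and the mallet lies flat where it started; I also viewed 13 pictures, over the limit of 10.

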